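# Put the key away and walk the sticky sliding lid home

## Task

Lay the orange key float flat in the open well of the key case, in the free space between the blue and the green one, and let go of it. Then slide the sticky lid shut by pushing gently on its two red pegs in turn (pushed at one end only, it racks and jams), until it stands square with its front edge on the rubber bumper hidden under the far hood, and press it home there with about 12 N for half a second. Never push or squeeze the lid with more than 22 N, and leave everything else as it is.

Things in the scene. Friction and masses are not known exactly. Their poses are not given: they have to be found in the camera images.
- case: White key case fixed to the counter, 295 (x -135 to 160) x 360 (y) x 58 mm high. Origin: on its underside, mid-width, 135 mm ahead of its near face. Its x axis is the closing direction of the lid, away from the robot; its y axis points to the left peg. Aluminium guides with lips hold the lid down at both ends (lips from |y| = 138 mm outward, their top 55 mm above the counter).
- well (a point): Centre of the black floor of the open well in the far half of the case, 6 mm above the counter. The well is open from x -58 to 58 (the hood's edge) and y -128 to 128 mm about this point; the lid's underside runs 36 mm above its floor. At the start the lid leaves 85 to 105 mm of it open before the hood.
- hood: The fixed white hood over the far end of the well, carrying the black rubber bumper beneath it (origin same as the case's). The bumper stops the lid's front edge; it is hidden, and its face lies anywhere from 0 to 19 mm in (+x) behind the hood's near edge, differently each time, so home must be felt: the lid, square in the case, moves no more and the force climbs.
- hood_edge (a point): Middle of the hood's near edge (case frame x = 125 mm, y = 0), half-way up its 5 mm thickness (top 58 mm above the counter). The well is open between the lid and this edge.
- pen_shelf (a point): Centre of the top of the fixed teal pen shelf over the middle of the near half, 150 (x) x 170 (y) mm, 62 mm above the counter (notes and pens on it up to 74 mm). It covers the lid's rear edge, which cannot be reached there.
- lid: Sand-coloured sliding lid, 115 mm in the sliding direction x, 300 mm wide, 6 mm thick, about 0.5 kg, loose in its track. Origin: centre of its underside, 42 mm above the counter. Home: square, front edge on the bumper, origin at x = 67.5 to 86.5 mm in the case frame; at the start x = -38 to -17 mm. It rubs on a ledge at each end: 2 to 6 N at a peg move it while it is free.
- peg_left (a point): Centre of the top of the left (+y) red peg: upright, round, polished and slippery, 20 mm across, 30 mm tall (foot 48, top 78 mm above the counter), 118 mm to the side of the lid's middle and 20 mm ahead of its centre. Home at x = 87.5 to 106.5 mm in the case frame. Pushed alone, it leads until the lid's corners wedge in the guides; then the force climbs steeply. Above 22 N the lid is harmed.
- peg_right (a point): Centre of the top of the right (-y) red peg, otherwise as peg_left, home equal. The sideways play in the guides is 6 to 10 mm, differs each time and cannot be seen, so the lead of one peg at which the lid jams (about 8 to 25 mm) must be felt. A jam is freed by pushing the other, lagging peg in the same direction.
- float_orange_center (a point): Centre of the orange key float, lying on the counter to the left or right of the case at the start: a rounded block 52 (its x) x 30 (its y) x 26 mm high, with a small brass tag in line with its x axis that makes it 71 mm long overall (to +45 mm in x); 45 g. The point is half-way up, 13 mm above what it lies on.
- float_blue_center (a point): Centre of the blue key float, same shape, lying in one end of the well, its length along the case's x. Leave it.
- float_green_center (a point): Centre of the green key float, same shape, lying in the other end of the well. Leave it.
- stapler: Black stapler, 100 x 34 x 41 mm, on the counter on the other side of the case from the orange float; origin: centre of its underside. Leave it.
- water: Water bottle, 64 mm across, 190 mm high; origin: centre of its underside. Leave it.
- pen_cup: Black cup of pens, 76 mm across, 146 mm high with the pens; origin: centre of its underside. Leave it.
- calculator: Grey desk calculator, 140 x 85 x 18 mm, beyond the case; origin: centre of its underside. Leave it.
- float_orange: The orange key float; its origin lies on its underside, 13 mm below float_orange_center.
Mind the look-alikes: they are no part of the job. There is more than one size of the float_orange; the job needs the largest.

How it is judged (in metres and radians):
On the way, in this order (a step that is already met when the one before it is completed fails the run):
1. the orange float lies in the well and has been let go (x of float_orange_center in the frame of case between 0.012 and 0.123 m and y of float_orange_center in the frame of case between -0.07 and 0.07 m and z of float_orange_center in the frame of case between 0.012 and 0.028 m and angle between float_orange_center's own z axis and vertical below 0.25 rad and contact force between the fingers and float_orange below 0.05 N), for 0.2 s.
2. the lid stands square at the far end and is pressed on the bumper (angle between the x axis of lid and the x axis of case, either way round below 0.02 rad and x of each of peg_left, peg_right in the frame of case above 0.083 m and contact force between lid and hood above 4 N), for 0.2 s.
At the end, for the whole second after the job is handed in: The orange float lies flat on the floor of the well between the other two (within 70 mm of its middle line), released; the lid, having been pressed on the bumper with over 4 N for 0.2 s, rests at the far end (both pegs beyond x = 83 mm in the case frame), square to the case within 0.02 rad (all of step 1 and angle between the x axis of lid and the x axis of case, either way round below 0.02 rad and x of each of peg_left, peg_right in the frame of case above 0.083 m and linear speed of lid below 0.01 m/s); the robot touches nothing.
It fails at once if the lid is forced or squeezed: more than 22 N between robot and lid (contact force between any of the fingers, the arm and lid above 22 N).
It fails at once if a bystander is shifted by more than 25 mm (distance of any of float_blue_center, float_green_center, stapler, water, pen_cup, calculator from where it was at the start of the episode above 0.025 m).
It also fails if it takes over 72 s, if anything falls off the work surface, if the arm or the gripper's body presses on something with over 40 N, if the wrist force passes 120 N, or if a joint passes its speed limit or range.

## Robot

A 6-joint arm with a two-finger parallel gripper is mounted at the origin on the work surface. World frame = base frame: x ahead of the robot, y to its left, z up, the work surface at z = 0. Lengths are in m, angles in degrees, forces in N, time in s.
With the tool pointing down it reaches from about 0.25 to 0.725 m from the base axis. Payload 9.7 kg.
Tool frame: the origin (TCP) lies on the centre line of the jaws, within the pads' length; the fingertips stand 17 mm ahead of it and the grasp point (between the pads) lies 2 mm behind it (bot.nose_length is the distance from the TCP to the fingertips, in m); x points along the fingers, y is the direction in which the jaws open and shut, and the axes are right-handed (so a half turn about x gives the same grasp; the last joint's range is limited). The gripper opens to 85 mm and grips with 20 to 120 N. Pads are 22 mm wide; open, the fingers measure 114 mm over their backs; the gripper's body (76 mm by 85 mm) begins 54 mm behind the grasp point. The pads swing forward as they close: fully open they stand 13 mm farther back than shut.
Start: joints at [76.49, 4.979, 10.078, 95.1, 0, 90], TCP at [0.128, 0.535, 0.248] pointing down, gripper open.
Joint ranges: [-179.16, 179.16], [-48.56, 103.87], [-65.8, 70.77], [-126.05, 130.52], [-82.76, 87.17], [-180, 180]. Speed limits (degrees/s): [127.2, 127.2, 147.25, 180, 180, 180].

## Interface

Orientations are given as [roll, pitch, yaw] about the fixed x, y, z axes, in that order (R = Rz(yaw) Ry(pitch) Rx(roll)).
In Python, from workcell import bot, viewer, ticket gives the robot as it stands.
- The arm moves only by the tool jog_arm, never from a script. Its argument "deltas" is a list of rows, each an object of numbers: "fingers": the opening, from 0 (shut) to 1 (fully open); "x", "y", "z": the shift along the world's x, y, z in mm; "twist": the turn about the world's z in degrees. A call has 1 to 10 rows; each row is the pose to reach, as a shift and turn from the pose measured when the call began; what a row does not reach only later rows make up. A row lasts 1/10 s, in which the tool goes at most 50 mm and 8.59 degrees, less where a joint would pass 70% of its speed; a pose out of reach is approached as far as the arm can. A call with a gripper value outside its range is refused whole. The fingers move at their own pace and stop on an object; "grip_force" is the grip in N (left out, the last holds). Time passes only in rows, so rows that repeat a pose let the fingers close. It gives the time, the measured TCP pose, the force and the opening at its end, in the units of the state.
- bot.get_obs(): the state, without advancing time (a new reading comes with each control period).
- viewer.camera(name): name is "side" or "top"; returns a dict with "image" (384x512x3 uint8, red, green, blue), "fovy" (degrees; the focal length in pixels is half the picture's height over the tangent of half this angle, whatever the lens; pixels are square), "cx", "cy" (the principal point, pixels), "world_to_cam" (4x4, takes a point from world to camera coordinates). Camera axes: x right, y down, z forward; pixel columns grow to the right and rows downward; lengths in m; the calibration is good to about 2 mm. A picture is of the moment at which its call begins. There is no depth.
- ticket.job_done(): hands the job in, once; it reports no verdict.
The state is a dict: "time": time; "q": joint angles; "qd": joint speeds; "joint_efforts": joint torques, N m; "ee_pos": TCP position; "tcp_rot": TCP orientation; "wrist_force": force on the tool from outside, world axes, zero at the start; "torque": the same for the moment, N m; "opening": finger opening in m.
Only numpy, scipy, OpenCV 4.12 (cv2) and the standard library are available. Lean on these libraries where they do the work, as an engineer would, in place of code of your own. Each camera call takes 0.05 s, during which the arm holds its last target.

## Working session

There is one attempt and no reset: what is moved stays moved. The work goes in short steps, Python scripts to look and compute and a tool call to move; the robot and the scene stay as the last step left them, time stands still between calls to the robot, and variables do not carry over. Pictures are saved under pics/ and viewed, and the job is handed in when it is done.

Besides the shell and the picture viewer there is one more tool, called after "Request:" by a JSON object that holds its "api" and its "payload", one argument or row to a line. jog_arm: Moves the arm, as the interface text tells. Its arguments: {"type":"object","properties":{"deltas":{"type":"array"},"grip_force":{"type":"number"}},"required":["deltas"]}

```bash
mkdir -p pics; ls; cat > h.py <<'E'
import numpy as np, cv2
from workcell import bot, viewer, ticket
def snap(n,tag):
    c=viewer.camera(n); cv2.imwrite(f'pics/{tag}.png',c['image'][:,:,::-1]); np.savez(f'pics/{tag}.npz',img=c['image'],f=c['image'].shape[0]/2/np.tan(np.radians(c['fovy'])/2),cx=c['cx'],cy=c['cy'],T=c['world_to_cam']); return c
def load(tag): return np.load(f'pics/{tag}.npz')
def pix(tag,P):
    c=load(tag); p=c['T']@np.append(P,1); return np.array([c['cx']+c['f']*p[0]/p[2],c['cy']+c['f']*p[1]/p[2]])
def onz(tag,u,v,z):
    c=load(tag); d=np.array([(u-c['cx'])/c['f'],(v-c['cy'])/c['f'],1]); R=c['T'][:3,:3]; o=-R.T@c['T'][:3,3]; d=R.T@d
    return (o+d*(z-o[2])/d[2]).round(4)
def crop(tag,x0,y0,x1,y1,s,out):
    i=cv2.imread(f'pics/{tag}.png')[y0:y1,x0:x1]; cv2.imwrite(f'pics/{out}.png',cv2.resize(i,None,fx=s,fy=s,interpolation=cv2.INTER_CUBIC))
E
python3 - <<'E'
from h import *
for n in('top','side'):
    c=snap(n,n+'0'); print(n,c['fovy'],c['cx'],c['cy'],np.round(c['world_to_cam'],3).tolist())
o=bot.get_obs();print(o)
E
```

```text
pics
top 57.84774773441145 255.06629802184852 189.9439832504552 [[-0.004, -1.0, -0.017, 0.006], [-0.983, 0.007, -0.185, 0.585], [0.185, 0.016, -0.983, 0.96], [0.0, 0.0, 0.0, 1.0]]
side 43.280744887390554 254.81325156051344 192.0395064969936 [[0.949, -0.316, -0.017, -0.54], [-0.189, -0.522, -0.832, 0.154], [0.254, 0.792, -0.555, 1.196], [0.0, 0.0, 0.0, 1.0]]
{'time': 0.1, 'q': array([ 7.64903876e+01,  5.00648896e+00,  1.00392247e+01,  9.50992919e+01,
       -1.13958696e-04,  9.00016939e+01]), 'qd': array([ 0.07660749, -0.08231858,  0.13228529,  0.0130856 ,  0.00359588,
       -0.0165638 ]), 'joint_efforts': array([-1.56751652e-03, -5.21557724e+01,  4.65655553e+01,  1.59452349e-02,
        3.53927260e-05, -2.03097400e-06]), 'ee_pos': array([0.12844211, 0.53460249, 0.24767002]), 'tcp_rot': array([ -89.90020342,   89.93344367, -103.41150971]), 'wrist_force': array([ 0.18956638,  0.29070026, -0.55958519]), 'torque': array([0.00753324, 0.02508199, 0.00959195]), 'opening': 0.08535925930580453}
```

View pics/top0.png

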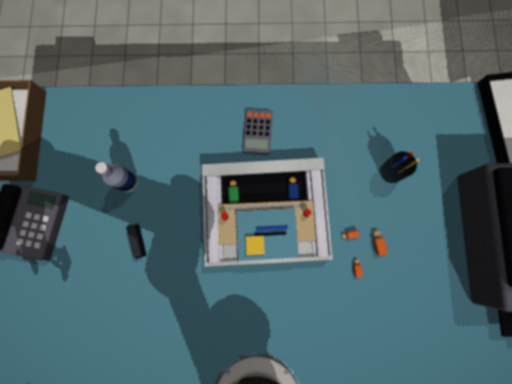

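View pics/side0.png

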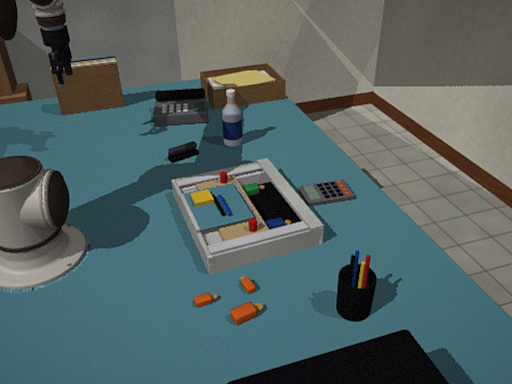

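Orange candidates (top view): (351,235), (380,243), (358,268). The one at (380,243) looks largest; I'll check it in a close crop.

```bash
python3 - <<'E'
from h import *
crop('top0',330,215,400,290,8,'c1'); crop('top0',190,145,340,275,5,'c2'); crop('side0',165,150,335,330,4,'c3')
E
```

```text
(no output)
```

View pics/c1.png

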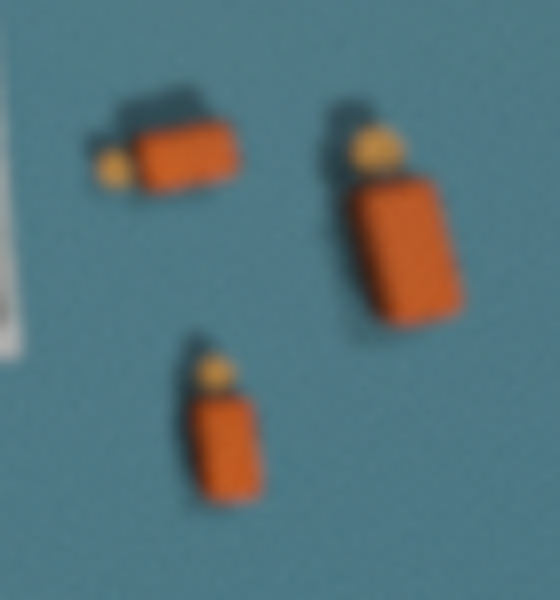

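View pics/c2.png

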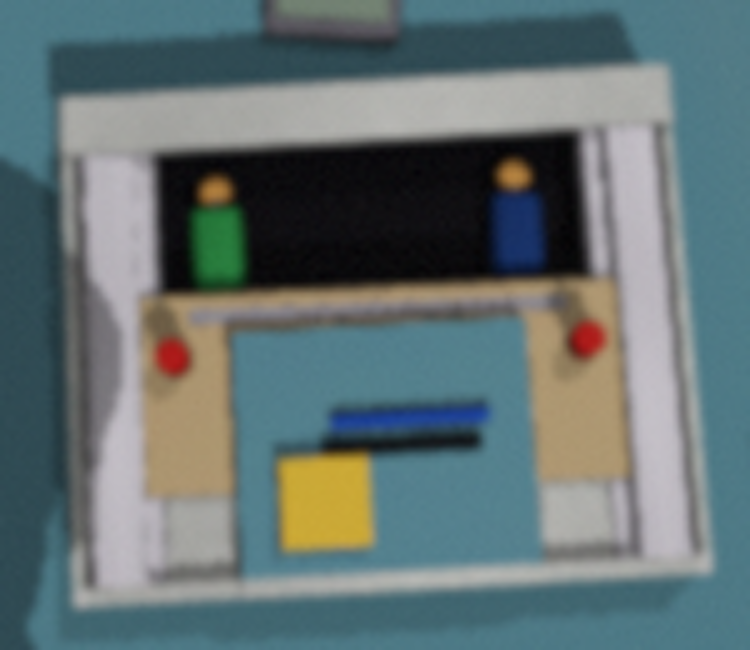

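View pics/c3.png

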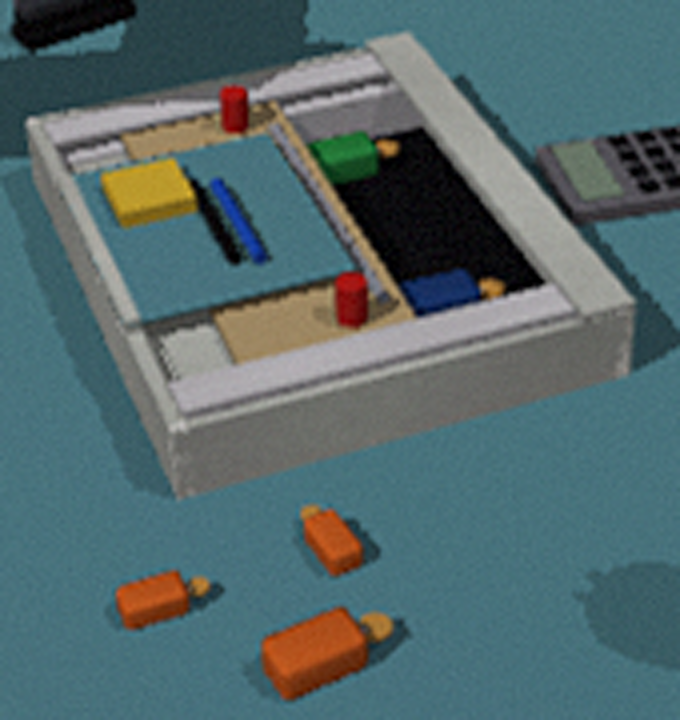

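```bash
python3 - <<'E'
from h import *
C=lambda u,v:(190+u/5,145+v/5)
print('hood far',onz('top0',*C(60,97),.058),onz('top0',*C(668,65),.058))
a=onz('top0',*C(65,155),.058);b=onz('top0',*C(674,120),.058);print('hood near',a,b,np.linalg.norm(a-b))
c=onz('top0',*C(76,606),.055);d=onz('top0',*C(712,571),.055);print('near',c,d,np.linalg.norm(c-d))
L=onz('top0',*C(173,357),.078);R=onz('top0',*C(588,339),.078);print('pegs',L,R,np.linalg.norm(L-R))
yaw=np.arctan2(*( (a-b)[[0,1]]*[-1,1]));yaw2=np.arctan2(*((c-d)[[0,1]]*[-1,1]));yawp=np.arctan2(*((L-R)[[0,1]]*[-1,1]));print(np.degrees([yaw,yaw2,yawp]))
D=lambda u,v:(330+u/8,215+v/8)
t=onz('top0',*D(377,148),.013);
pts=[onz('top0',*D(*p),.026) for p in [(357,185),(430,178),(464,305),(393,325)]];m=np.mean(pts,0)
print('float',t,pts,m,np.degrees(np.arctan2(*(t-m)[[1,0]])))
B=lambda u,v:(165+u/4,150+v/4)
print('side tag',onz('side0',*B(377,626),.013))
print('side pegs',onz('side0',*B(234,90),.078),onz('side0',*B(352,278),.078))
print('side float top', [onz('side0',*B(*p),.026) for p in [(262,653),(340,608),(366,646),(290,690)]])
print('blue,green',onz('top0',*C(518,230),.032),onz('top0',*C(218,245),.032))
E
```

```text
hood far [0.6627 0.1592 0.058 ] [ 0.6791 -0.2001  0.058 ]
hood near [0.6275 0.1554 0.058 ] [ 0.6456 -0.2022  0.058 ] 0.3580577746677204
near [0.3683 0.1436 0.055 ] [ 0.3861 -0.2133  0.055 ] 0.35734360215344557
pegs [0.5058 0.0883 0.078 ] [ 0.5145 -0.1451  0.078 ] 0.23356209024582733
[2.89756532 2.85519902 2.13471555]
float [ 0.4595 -0.3567  0.013 ] [array([ 0.4454, -0.3443,  0.026 ]), array([ 0.4478, -0.3708,  0.026 ]), array([ 0.4023, -0.3797,  0.026 ]), array([ 0.3953, -0.3538,  0.026 ])] [ 0.4227  -0.36215  0.026  ] 8.424147681148382
side tag [ 0.4603 -0.3562  0.013 ]
side pegs [0.5082 0.091  0.078 ] [ 0.5176 -0.1441  0.078 ]
side float top [array([ 0.395 , -0.3656,  0.026 ]), array([ 0.4423, -0.3494,  0.026 ]), array([ 0.4468, -0.3788,  0.026 ]), array([ 0.4015, -0.3937,  0.026 ])]
blue,green [ 0.5855 -0.1118  0.032 ] [0.5777 0.067  0.032 ]
```

```bash
cat > fit.py <<'E'
from h import *
from scipy.optimize import minimize
def mask(tag,win):
    i=cv2.imread(f'pics/{tag}.png'); h=cv2.cvtColor(i,cv2.COLOR_BGR2HSV); m=((h[...,0]<13)&(h[...,1]>150)&(h[...,2]>50)).astype(np.uint8)
    o=np.zeros_like(m); x0,y0,x1,y1=win; o[y0:y1,x0:x1]=m[y0:y1,x0:x1]; return o
def fit(wins,p0,zb=0.):
    ms={t:mask(t,w) for t,w in wins.items()}
    S=8
    def cost(p):
        x,y,a=p; c,s=np.cos(a),np.sin(a); J=0
        P=[(x+c*u-s*v,y+s*u+c*v,zb+z) for u in(-.0255,.0255) for v in(-.0145,.0145) for z in(.001,.0255)]
        for t,m in ms.items():
            x0,y0,x1,y1=wins[t]
            q=np.array([(pix(t,k)-[x0,y0]+.5)*S for k in P],np.float32)
            h=cv2.convexHull(q); r=np.zeros(((y1-y0)*S,(x1-x0)*S),np.uint8); cv2.fillConvexPoly(r,h.astype(np.int32),1)
            r=cv2.resize(r.astype(np.float32),None,fx=1/S,fy=1/S,interpolation=cv2.INTER_AREA)
            J+=np.abs(r-m[y0:y1,x0:x1]).sum()
        return J
    r=minimize(cost,p0,method='Nelder-Mead',options=dict(initial_simplex=np.array(p0)+np.array([[0,0,0],[.006,0,0],[0,.006,0],[0,0,.15]])))
    return r.x,r.fun,{t:m.sum() for t,m in ms.items()}
E
python3 - <<'E'
from fit import *
T={'top0':(370,224,392,262)};S={'side0':(224,295,268,328)}
for w in (T,S,{**T,**S}):
    for a in (.15,.3):
        x,f,n=fit(w,[.423,-.366,a]); print(x[:2].round(4),np.degrees(x[2]).round(1),f,n)
E
```

```text
[ 0.424  -0.3631] 6.8 63.40625 {'top0': np.uint64(166)}
[ 0.4234 -0.3608] 6.5 64.09375 {'top0': np.uint64(166)}
[ 0.4241 -0.3612] 3.2 92.34375 {'side0': np.uint64(396)}
[ 0.4234 -0.3611] 14.5 94.828125 {'side0': np.uint64(396)}
[ 0.4241 -0.3623] 6.0 157.9375 {'top0': np.uint64(166), 'side0': np.uint64(396)}
[ 0.4245 -0.3605] 8.0 157.796875 {'top0': np.uint64(166), 'side0': np.uint64(396)}
```

Request:
{"api": "jog_arm", "payload": {
  "deltas": [
    {"x":20,"y":-43,"z":0,"twist":-8},
    {"x":40,"y":-86,"z":0,"twist":-16},
    {"x":60,"y":-129,"z":0,"twist":-24},
    {"x":80,"y":-172,"z":0,"twist":-32},
    {"x":100,"y":-215,"z":0,"twist":-40},
    {"x":120,"y":-258,"z":0,"twist":-48},
    {"x":140,"y":-301,"z":0,"twist":-56},
    {"x":160,"y":-344,"z":0,"twist":-64},
    {"x":180,"y":-387,"z":0,"twist":-72},
    {"x":200,"y":-430,"z":0,"twist":-80,"fingers":0.7}
  ]
}}

```text
validation failed for argument at $.de...
```

```bash
python3 -c "
from h import *
o=bot.get_obs();print(o['q'],o['tcp_rot'],o['ee_pos'],o['time'],bot.nose_length)"
```

```text
[ 7.64903876e+01  5.00648896e+00  1.00392247e+01  9.50992919e+01
 -1.13958696e-04  9.00016939e+01] [ -89.90020342   89.93344367 -103.41150971] [0.12844211 0.53460249 0.24767002] 0.1 0.017
```

Request:
{"api": "jog_arm", "payload": {
  "deltas": [
    {"fingers":0.7,"x":20,"y":-43,"z":0,"twist":-8},
    {"fingers":0.7,"x":40,"y":-86,"z":0,"twist":-16}
  ]
}}

```text
time: 0.3
ee_pos: [0.1684, 0.4478, 0.2462]
tcp_rot: [-81.9, 89.8, -111.6]
wrist_force: [1.0, -0.2, 1.8]
opening: 0.0601
```

Request:
{"api": "jog_arm", "payload": {
  "deltas": [
    {"fingers":0.7,"x":18,"y":-43,"z":0,"twist":-8},
    {"fingers":0.7,"x":36,"y":-86,"z":0,"twist":-16},
    {"fingers":0.7,"x":54,"y":-129,"z":0,"twist":-24},
    {"fingers":0.7,"x":72,"y":-172,"z":0,"twist":-32},
    {"fingers":0.7,"x":90,"y":-215,"z":0,"twist":-40},
    {"fingers":0.7,"x":108,"y":-258,"z":0,"twist":-48},
    {"fingers":0.7,"x":126,"y":-301,"z":0,"twist":-56},
    {"fingers":0.7,"x":144,"y":-344,"z":0,"twist":-64}
  ]
}}

```text
time: 1.1
ee_pos: [0.3124, 0.102, 0.2462]
tcp_rot: [-84.9, 89.8, -178.9]
wrist_force: [1.2, 0.5, 0.3]
opening: 0.0598
```

```bash
cat >> h.py <<'E'
from scipy.spatial.transform import Rotation as Ro
def st():
    o=bot.get_obs(); R=Ro.from_euler('xyz',o['tcp_rot'],degrees=True).as_matrix(); y=R[:,1]
    print('t',o['time'],'pos',(o['ee_pos']*1000).round(1),'ydir',np.degrees(np.arctan2(y[1],y[0])).round(2),'xax',R[:,0].round(3),'q',o['q'].round(1),'F',o['wrist_force'].round(1),'op',o['opening'].round(4))
    return o
E
python3 -c "
from h import *
st()"
```

```text
Traceback (most recent call last):
  File "h.py", line 16, in st
    print('t',o['time'],'pos',(o['ee_pos']*1000).round(1),'ydir',np.degrees(np.arctan2(y[1],y[0])).round(2),'xax',R[:,0].round(3),'q',o['q'].round(1),'F',o['wrist_force'].round(1),'op',o['opening'].round(4))
                                                                                                                                                                                         ^^^^^^^^^^^^^^^^^^
AttributeError: 'float' object has no attribute 'round'
```

```bash
sed -i "s/o\['opening'\].round(4)/round(o['opening'],4)/" h.py
python3 -c "
from h import *
st()"
```

```text
t 1.1 pos [312.4 102.  246.2] ydir -4.01 xax [-0.003 -0.    -1.   ] q [ 1.800e+01 -2.490e+01 -1.580e+01  9.920e+01  1.000e-01  1.121e+02] F [1.2 0.5 0.3] op 0.0598
```

Request:
{"api": "jog_arm", "payload": {
  "deltas": [
    {"fingers":0.7,"x":9,"y":-39,"z":-10,"twist":8},
    {"fingers":0.7,"x":18,"y":-78,"z":-20,"twist":16},
    {"fingers":0.7,"x":28,"y":-117,"z":-30,"twist":24},
    {"fingers":0.7,"x":37,"y":-156,"z":-40,"twist":32},
    {"fingers":0.7,"x":46,"y":-195,"z":-50,"twist":40},
    {"fingers":0.7,"x":56,"y":-234,"z":-60,"twist":48},
    {"fingers":0.7,"x":65,"y":-273,"z":-70,"twist":56},
    {"fingers":0.7,"x":74,"y":-312,"z":-80,"twist":64},
    {"fingers":0.7,"x":84,"y":-351,"z":-90,"twist":72},
    {"fingers":0.7,"x":93,"y":-390,"z":-100,"twist":80}
  ]
}}

```text
time: 2.1
ee_pos: [0.4054, -0.2899, 0.1455]
tcp_rot: [-83.3, 89.8, -104.4]
wrist_force: [1.0, 0.7, 0.3]
opening: 0.0594
```

Request:
{"api": "jog_arm", "payload": {
  "deltas": [
    {"fingers":0.7,"x":9,"y":-37,"z":-10,"twist":8},
    {"fingers":0.7,"x":18,"y":-74,"z":-30,"twist":16},
    {"fingers":0.7,"x":18,"y":-74,"z":-50,"twist":23},
    {"fingers":0.7,"x":18,"y":-74,"z":-50,"twist":23}
  ]
}}

```text
time: 2.5
ee_pos: [0.4218, -0.3636, 0.0917]
tcp_rot: [163.4, 89.7, 165.3]
wrist_force: [-0.8, 0.2, -0.7]
opening: 0.0595
```

```bash
python3 -c "
from h import *
st(); snap('top','top1'); snap('side','side1'); crop('top1',330,190,430,290,6,'c4'); crop('side1',180,230,300,340,6,'c5')"
```

```text
t 2.5 pos [ 421.8 -363.6   91.7] ydir 91.88 xax [-0.004  0.001 -1.   ] q [-40.7   6.   -6.2  78.1  -0.1 -42.6] F [-0.8  0.2 -0.7] op 0.0595
```

View pics/c4.png

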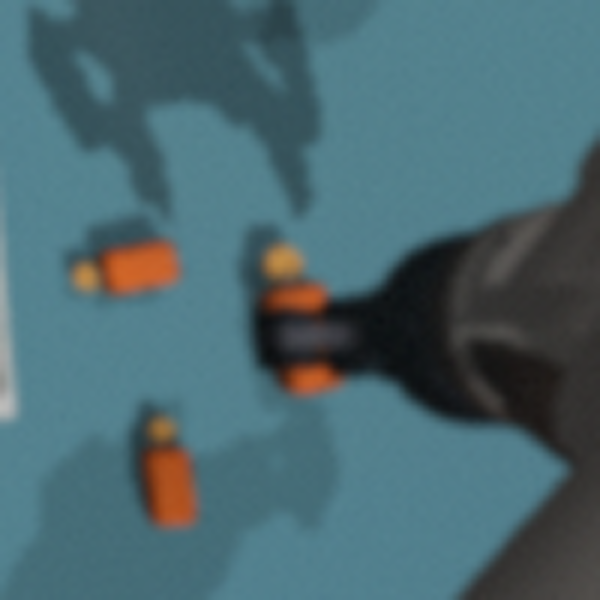

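View pics/c5.png

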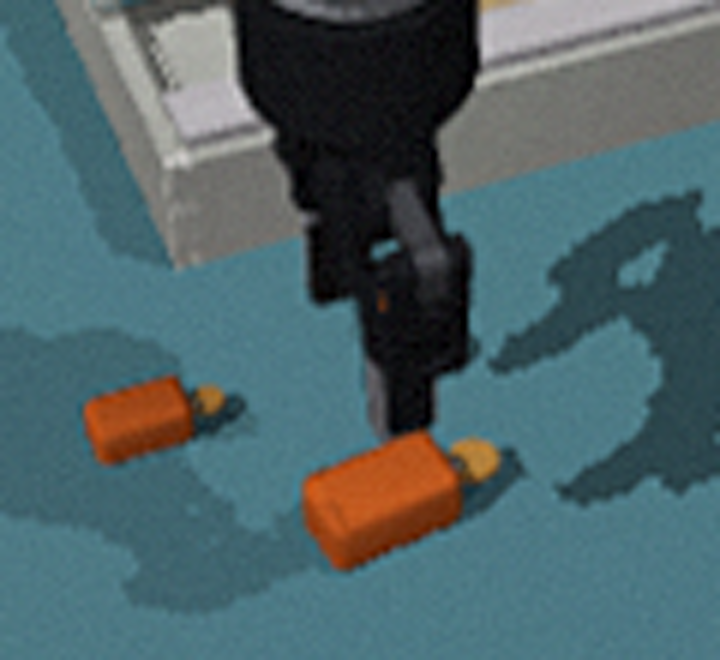

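Request:
{"api": "jog_arm", "payload": {
  "deltas": [
    {"fingers":0.7,"x":2,"y":1,"z":-15,"twist":4},
    {"fingers":0.7,"x":2,"y":1,"z":-30,"twist":8},
    {"fingers":0.7,"x":2,"y":1,"z":-45,"twist":8},
    {"fingers":0.7,"x":2,"y":1,"z":-55,"twist":8},
    {"fingers":0.7,"x":2,"y":1,"z":-62,"twist":8},
    {"fingers":0.7,"x":2,"y":1,"z":-62,"twist":8}
  ]
}}

```text
time: 3.2
ee_pos: [0.4247, -0.3621, 0.0328]
tcp_rot: [-132.7, 89.9, -123.1]
wrist_force: [-0.6, 0.1, 0.3]
opening: 0.0597
```

```bash
python3 -c "
from h import *
st(); snap('side','side2'); crop('side2',180,230,300,340,6,'c6')"
```

```text
t 3.2 pos [ 424.7 -362.1   32.8] ydir 99.58 xax [-0.001 -0.002 -1.   ] q [-40.4   7.5 -11.1  71.4  -0.1 -50. ] F [-0.6  0.1  0.3] op 0.0597
```

View pics/c6.png

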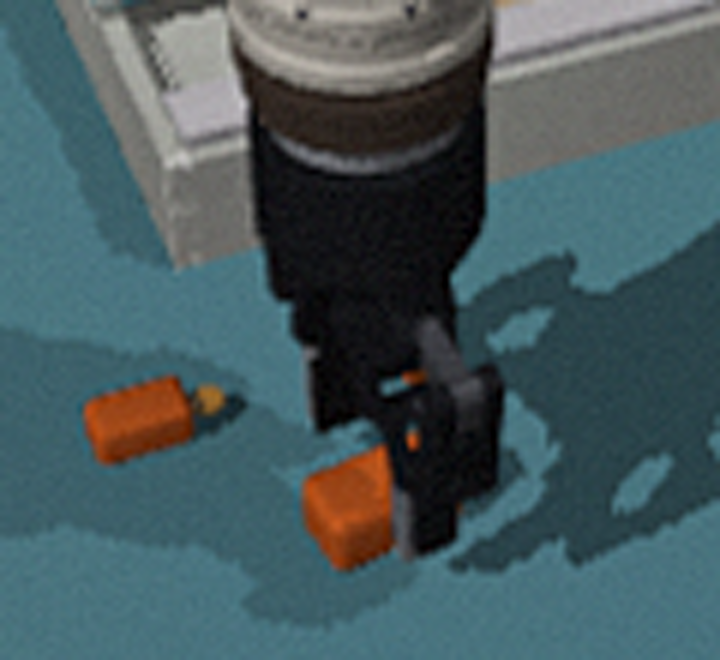

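Request:
{"api": "jog_arm", "payload": {
  "deltas": [
    {"fingers":0.7,"x":-1,"y":0,"z":-6,"twist":0},
    {"fingers":0.7,"x":-1,"y":0,"z":-9,"twist":0},
    {"fingers":0.2,"x":-1,"y":0,"z":-9,"twist":0},
    {"fingers":0.2,"x":-1,"y":0,"z":-9,"twist":0},
    {"fingers":0.2,"x":-1,"y":0,"z":-9,"twist":0},
    {"fingers":0.2,"x":-1,"y":0,"z":-9,"twist":0},
    {"fingers":0.2,"x":-1,"y":0,"z":-9,"twist":0},
    {"fingers":0.2,"x":-1,"y":0,"z":-9,"twist":0}
  ],
  "grip_force": 25
}}

```text
time: 4.05
ee_pos: [0.4241, -0.3624, 0.0247]
tcp_rot: [-103.6, 89.9, -94.0]
wrist_force: [0.0, 0.6, 2.3]
opening: 0.0294
```

```bash
python3 -c "
from h import *
st(); snap('side','side3'); crop('side3',180,230,300,340,6,'c7')"
```

```text
t 4.05 pos [ 424.1 -362.4   24.7] ydir 99.6 xax [-0.    -0.002 -1.   ] q [-40.5   7.7 -11.8  70.4  -0.1 -50.1] F [0.  0.6 2.3] op 0.0294
```

View pics/c7.png

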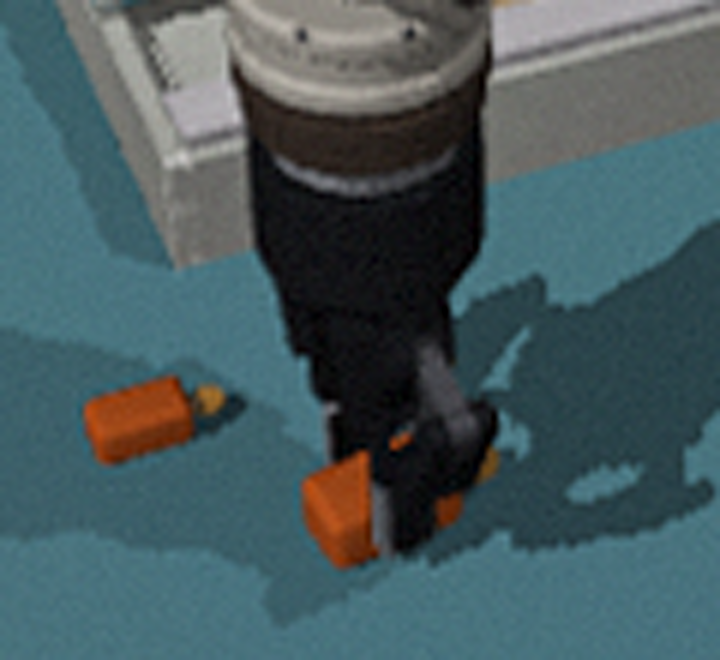

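Request:
{"api": "jog_arm", "payload": {
  "deltas": [
    {"fingers":0.2,"x":0,"y":0,"z":30,"twist":0},
    {"fingers":0.2,"x":0,"y":0,"z":70,"twist":0},
    {"fingers":0.2,"x":15,"y":30,"z":110,"twist":-2},
    {"fingers":0.2,"x":35,"y":75,"z":125,"twist":-4},
    {"fingers":0.2,"x":55,"y":115,"z":125,"twist":-6},
    {"fingers":0.2,"x":75,"y":155,"z":125,"twist":-6.7},
    {"fingers":0.2,"x":95,"y":200,"z":125,"twist":-6.7},
    {"fingers":0.2,"x":120,"y":245,"z":125,"twist":-6.7},
    {"fingers":0.2,"x":140,"y":290,"z":125,"twist":-6.7},
    {"fingers":0.2,"x":161,"y":336,"z":120,"twist":-6.7}
  ]
}}

```text
time: 5.1
ee_pos: [0.5852, -0.0258, 0.1453]
tcp_rot: [-78.9, 89.9, -76.0]
wrist_force: [1.1, -0.9, -0.0]
opening: 0.0294
```

Request:
{"api": "jog_arm", "payload": {
  "deltas": [
    {"fingers":0.2,"x":0,"y":0,"z":-30,"twist":0},
    {"fingers":0.2,"x":0,"y":0,"z":-55,"twist":0},
    {"fingers":0.2,"x":0,"y":0,"z":-55,"twist":0},
    {"fingers":0.2,"x":0,"y":0,"z":-55,"twist":0}
  ]
}}

```text
time: 5.5
ee_pos: [0.5849, -0.0259, 0.0905]
tcp_rot: [-98.8, 89.9, -95.9]
wrist_force: [-0.1, 0.4, -0.6]
opening: 0.0294
```

```bash
python3 -c "
from h import *
st(); snap('side','side4'); crop('side4',165,130,335,270,4,'c8');snap('top','top4'); crop('top4',190,145,340,275,5,'c9')"
```

```text
t 5.5 pos [584.9 -25.9  90.5] ydir 92.89 xax [-0.    -0.002 -1.   ] q [-2.5  9.7 -2.2 78.1 -0.1 -5.4] F [-0.1  0.4 -0.6] op 0.0294
```

View pics/c8.png

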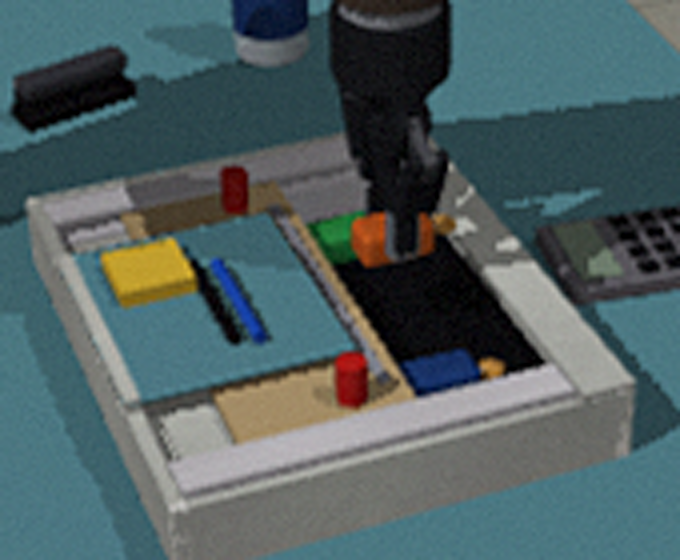

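View pics/c9.png

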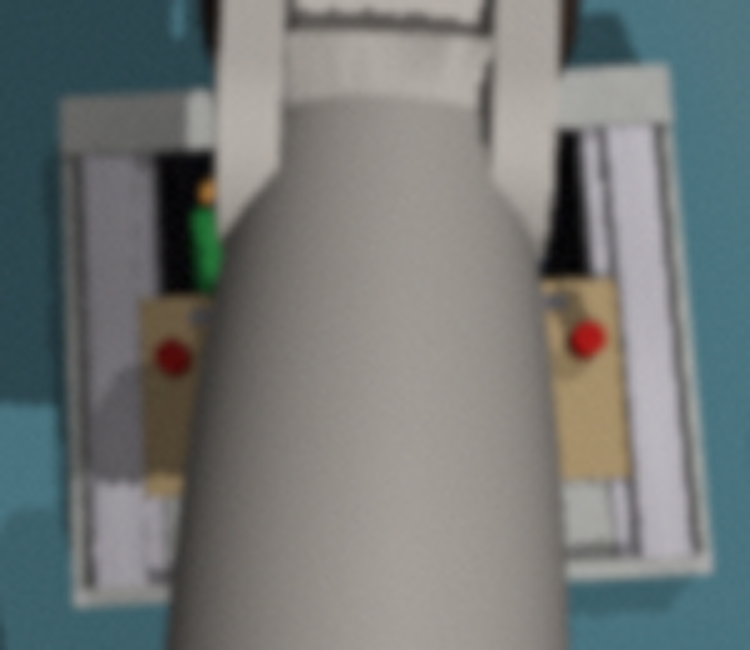

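```bash
python3 - <<'E'
from h import *
th=np.radians(2.85);c,s=np.cos(th),np.sin(th);O=np.array([.5118,-.0297])
cf=lambda P:(np.array([[c,s],[-s,c]])@(P[:2]-O)*1000).round(1)
C=lambda u,v:(190+u/5,145+v/5)
for p in[(160,293),(375,286),(600,278)]: print(cf(onz('top0',*C(*p),.048)))
for p in[(150,493),(620,477)]: print('rear',cf(onz('top0',*C(*p),.048)))
B=lambda u,v:(165+u/4,130+v/4)
for p in[(275,185),(350,282),(413,397)]: print('side',cf(onz('side4',*B(*p),.048)))
print('pegs',cf(onz('top0',*C(173,357),.078)),cf(onz('top0',*C(588,339),.078)))
print('float back bot/top, tag, side',cf(onz('side4',*B(365,266),.066)),cf(onz('side4',*B(351,220),.092)))
print(cf(np.array([.5849,-.0259])))
E
```

```text
[ 41.3 127.3]
[38.2  1.7]
[  35.5 -129.5]
rear [-74.  137.2]
rear [ -79.6 -131.3]
side [ 37.1 136.9]
side [42.9  1.8]
side [  34.2 -128.6]
pegs [-1.000e-01  1.182e+02] [  -3.  -115.4]
float back bot/top, tag, side [49.6 -9.2] [47.2  8.7]
[73.2  0.2]
```

Request:
{"api": "jog_arm", "payload": {
  "deltas": [
    {"fingers":0.2,"x":3,"y":0,"z":-20,"twist":0},
    {"fingers":0.2,"x":3,"y":0,"z":-40,"twist":0},
    {"fingers":0.2,"x":3,"y":0,"z":-52,"twist":0},
    {"fingers":0.2,"x":3,"y":0,"z":-57,"twist":0},
    {"fingers":0.2,"x":3,"y":0,"z":-59,"twist":0},
    {"fingers":0.2,"x":3,"y":0,"z":-59,"twist":0}
  ]
}}

```text
time: 6.2
ee_pos: [0.5892, -0.0263, 0.0338]
tcp_rot: [-37.4, 89.7, -34.6]
wrist_force: [-0.1, -0.1, -0.7]
opening: 0.0293
```

Request:
{"api": "jog_arm", "payload": {
  "deltas": [
    {"fingers":0.2,"x":-1,"y":0,"z":-2.5,"twist":0},
    {"fingers":0.2,"x":-1,"y":0,"z":-3,"twist":0},
    {"fingers":0.2,"x":-1,"y":0,"z":-3,"twist":0}
  ]
}}

```text
time: 6.5
ee_pos: [0.5883, -0.0263, 0.031]
tcp_rot: [-35.7, 89.7, -32.9]
wrist_force: [0.5, 0.2, -0.2]
opening: 0.0293
```

Release and rise; keep the opening modest.

Request:
{"api": "jog_arm", "payload": {
  "deltas": [
    {"fingers":0.5,"x":0,"y":0,"z":0,"twist":0},
    {"fingers":0.5,"x":0,"y":0,"z":0,"twist":0},
    {"fingers":0.5,"x":0,"y":0,"z":0,"twist":0},
    {"fingers":0.5,"x":0,"y":0,"z":0,"twist":0},
    {"fingers":0.5,"x":0,"y":0,"z":15,"twist":0},
    {"fingers":0.5,"x":0,"y":0,"z":40,"twist":0},
    {"fingers":0.5,"x":0,"y":0,"z":80,"twist":0},
    {"fingers":0.0,"x":0,"y":0,"z":90,"twist":0},
    {"fingers":0.0,"x":0,"y":0,"z":90,"twist":0}
  ]
}}

```text
time: 7.4
ee_pos: [0.5896, -0.0263, 0.1242]
tcp_rot: [-20.1, 89.5, -17.3]
wrist_force: [-0.3, -0.1, -0.2]
opening: 0.0145
```

```bash
python3 -c "
from h import *
st(); snap('side','side5'); crop('side5',165,130,335,270,4,'c10')"
```

```text
t 7.4 pos [589.6 -26.3 124.2] ydir 92.85 xax [ 0.009 -0.003 -1.   ] q [-2.5  9.3  1.1 81.3 -0.1 -5.4] F [-0.3 -0.1 -0.2] op 0.0145
```

View pics/c10.png

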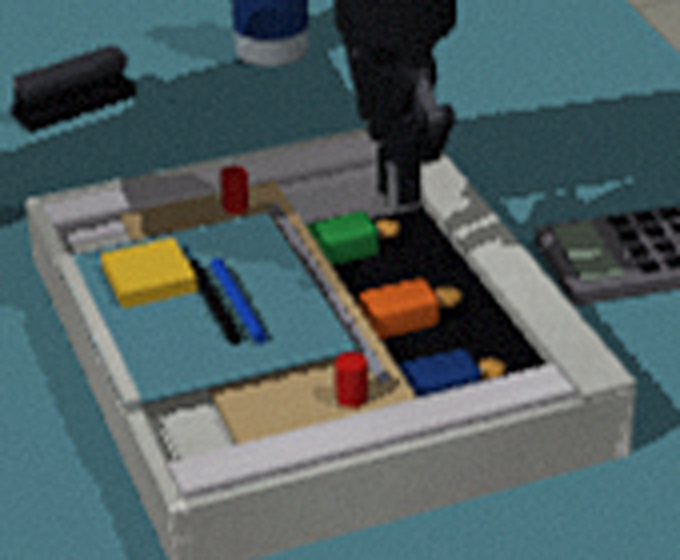

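Request:
{"api": "jog_arm", "payload": {
  "deltas": [
    {"fingers":0,"x":-35,"y":-30,"z":0,"twist":0},
    {"fingers":0,"x":-70,"y":-65,"z":0,"twist":0},
    {"fingers":0,"x":-100,"y":-100,"z":0,"twist":0},
    {"fingers":0,"x":-110,"y":-122,"z":-5,"twist":0},
    {"fingers":0,"x":-110,"y":-122,"z":-25,"twist":0},
    {"fingers":0,"x":-110,"y":-122,"z":-46,"twist":0},
    {"fingers":0,"x":-110,"y":-122,"z":-46,"twist":0}
  ]
}}

```text
time: 8.15
ee_pos: [0.4763, -0.1479, 0.0722]
tcp_rot: [-114.0, 90.0, -111.2]
wrist_force: [-0.3, 0.3, 0.0]
opening: -0.0001
```

```bash
python3 -c "
from h import *
st(); snap('side','side6'); crop('side6',165,130,335,270,4,'c11');snap('top','top6'); crop('top6',190,145,340,275,5,'c12')"
```

```text
t 8.15 pos [ 476.3 -147.9   72.2] ydir 92.82 xax [-0.    -0.001 -1.   ] q [-17.2  -1.7 -16.3  75.4  -0.  -20. ] F [-0.3  0.3  0. ] op -0.0001
```

View pics/c11.png

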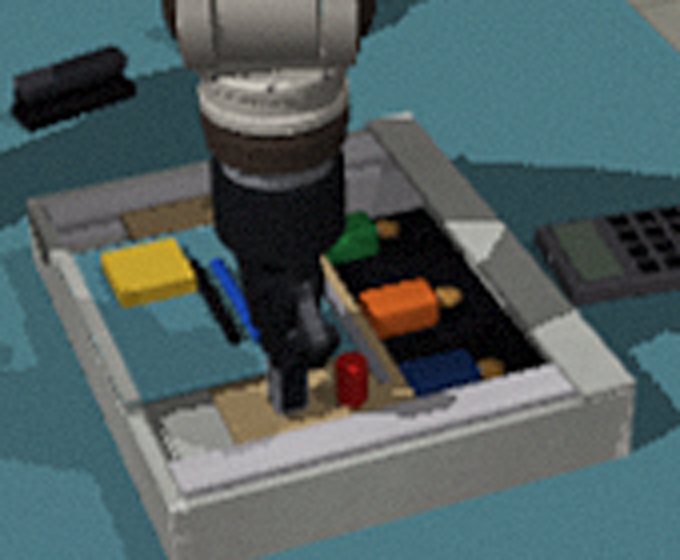

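View pics/c12.png

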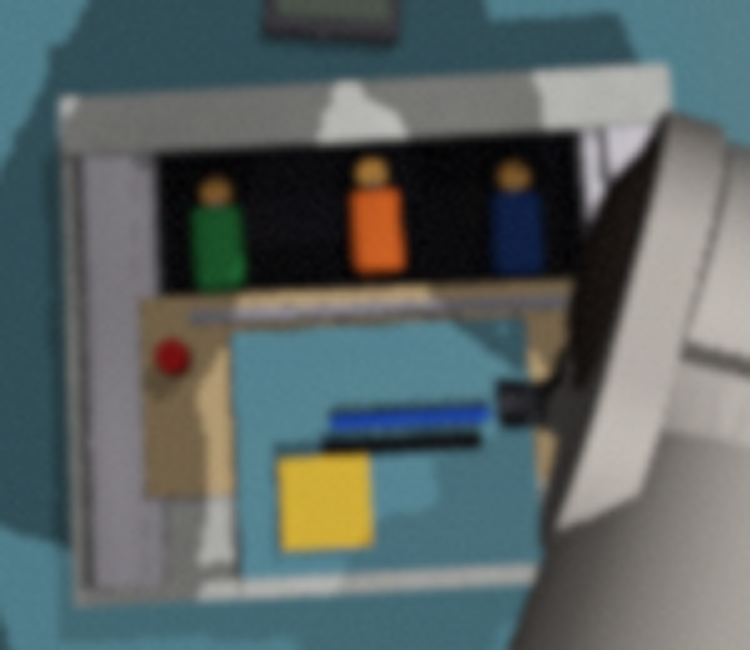

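Request:
{"api": "jog_arm", "payload": {
  "deltas": [
    {"fingers":0,"x":8,"y":0.4,"z":3,"twist":0},
    {"fingers":0,"x":13,"y":0.6,"z":4,"twist":0},
    {"fingers":0,"x":16,"y":0.8,"z":4,"twist":0},
    {"fingers":0,"x":18,"y":0.9,"z":4,"twist":0},
    {"fingers":0,"x":20,"y":1.0,"z":4,"twist":0},
    {"fingers":0,"x":22,"y":1.1,"z":4,"twist":0}
  ]
}}

```text
time: 8.85
ee_pos: [0.4998, -0.1469, 0.0793]
tcp_rot: [-35.8, 89.8, -33.0]
wrist_force: [-3.4, 0.2, 1.9]
opening: -0.0002
```

Request:
{"api": "jog_arm", "payload": {
  "deltas": [
    {"fingers":0,"x":2,"y":0.1,"z":0,"twist":0},
    {"fingers":0,"x":4,"y":0.2,"z":0,"twist":0}
  ]
}}

```text
time: 9.05
ee_pos: [0.5038, -0.1467, 0.0792]
tcp_rot: [-38.0, 89.8, -35.1]
wrist_force: [-3.2, -0.5, 1.1]
opening: -0.0001
```

Request:
{"api": "jog_arm", "payload": {
  "deltas": [
    {"fingers":0,"x":2,"y":0.1,"z":0,"twist":0},
    {"fingers":0,"x":4,"y":0.2,"z":0,"twist":0}
  ]
}}

```text
time: 9.25
ee_pos: [0.5079, -0.1465, 0.0792]
tcp_rot: [-38.6, 89.8, -35.8]
wrist_force: [-3.6, 0.7, 1.1]
opening: -0.0
```

```bash
cat >> h.py <<'E'
_th=np.radians(2.85);_c,_s=np.cos(_th),np.sin(_th);O=np.array([.5118,-.0297])
cf=lambda P:(np.array([[_c,_s],[-_s,_c]])@(np.array(P)[:2]-O)*1000).round(1)
wf=lambda x,y:(O*1000+np.array([[_c,-_s],[_s,_c]])@np.array([x,y])).round(1)
E
python3 -c "
from h import *
o=st(); print(cf(o['ee_pos'])); snap('side','side7'); crop('side7',165,130,335,270,4,'c13');snap('top','top7'); crop('top7',190,145,340,275,5,'c14')"
```

```text
t 9.25 pos [ 507.9 -146.5   79.2] ydir 92.85 xax [ 0.002 -0.002 -1.   ] q [-16.1   2.  -11.7  76.1  -0.1 -18.9] F [-3.6  0.7  1.1] op -0.0
[  -9.7 -116.4]
```

View pics/c13.png

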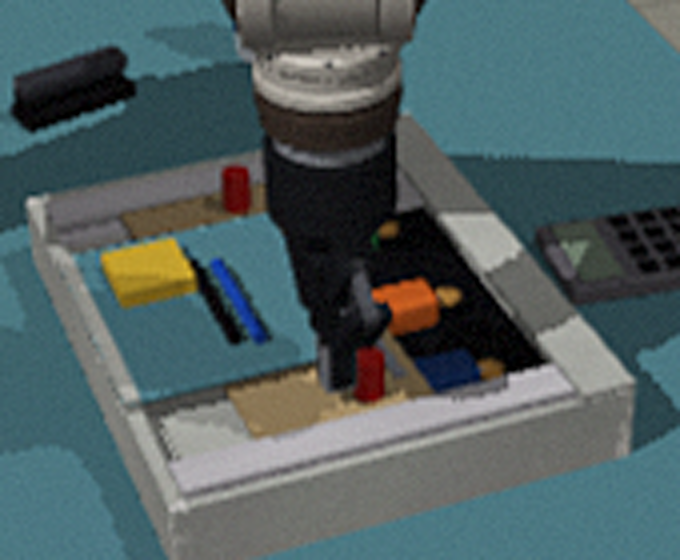

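```bash
python3 - <<'E'
from h import *
B=lambda u,v:(165+u/4,130+v/4)
for t,p in [('side5',(233,171)),('side5',(351,357)),('side7',(236,170)),('side7',(370,352))]: print(t,cf(onz(t,*B(*p),.078)))
E
```

```text
side5 [  1.4 119.7]
side5 [-1.000e-01 -1.134e+02]
side7 [  3.7 120.2]
side7 [  12.4 -113.2]
```

Request:
{"api": "jog_arm", "payload": {
  "deltas": [
    {"fingers":0,"x":-10,"y":0,"z":14,"twist":0},
    {"fingers":0,"x":-20,"y":20,"z":28,"twist":0},
    {"fingers":0,"x":-26,"y":68,"z":28,"twist":0},
    {"fingers":0,"x":-32,"y":116,"z":28,"twist":0},
    {"fingers":0,"x":-32,"y":164,"z":28,"twist":0},
    {"fingers":0,"x":-32,"y":210,"z":28,"twist":0},
    {"fingers":0,"x":-32,"y":233,"z":18,"twist":0},
    {"fingers":0,"x":-30,"y":233,"z":0,"twist":0},
    {"fingers":0,"x":-26,"y":233,"z":-1,"twist":0},
    {"fingers":0,"x":-23,"y":233.2,"z":-1,"twist":0}
  ]
}}

```text
time: 10.35
ee_pos: [0.4853, 0.0865, 0.0791]
tcp_rot: [-29.3, 89.8, -26.5]
wrist_force: [-0.1, 0.3, 0.3]
opening: -0.0003
```

Request:
{"api": "jog_arm", "payload": {
  "deltas": [
    {"fingers":0,"x":3,"y":0.2,"z":0,"twist":0},
    {"fingers":0,"x":6,"y":0.3,"z":0,"twist":0},
    {"fingers":0,"x":9,"y":0.4,"z":0,"twist":0}
  ]
}}

```text
time: 10.65
ee_pos: [0.4945, 0.0865, 0.0796]
tcp_rot: [-28.5, 89.8, -25.7]
wrist_force: [-3.4, 0.2, 2.0]
opening: -0.0002
```

```bash
python3 -c "
from h import *
o=st(); print(cf(o['ee_pos'])); snap('side','side8'); crop('side8',165,110,335,250,4,'c15')"
```

```text
t 10.65 pos [494.5  86.5  79.6] ydir 92.8 xax [ 0.003 -0.002 -1.   ] q [ 10.   -1.6 -15.3  76.1  -0.1   7.2] F [-3.4  0.2  2. ] op -0.0002
[-11.5 116.9]
```

View pics/c15.png

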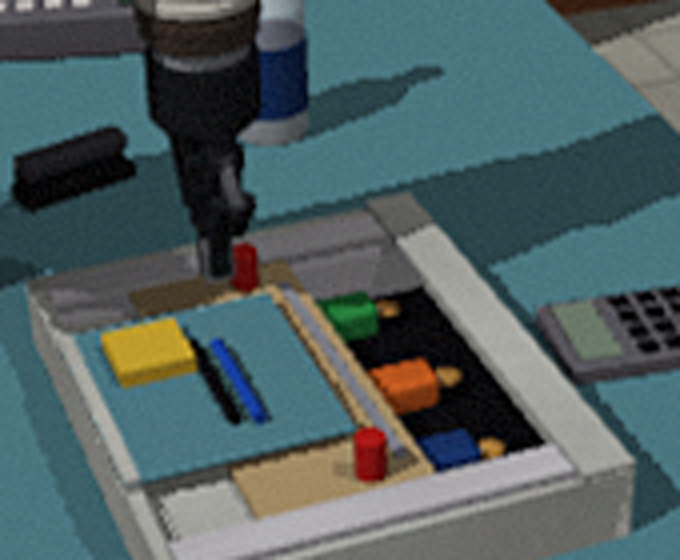

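Request:
{"api": "jog_arm", "payload": {
  "deltas": [
    {"fingers":0,"x":3,"y":0.1,"z":0,"twist":0},
    {"fingers":0,"x":6,"y":0.3,"z":0,"twist":0},
    {"fingers":0,"x":9,"y":0.4,"z":0,"twist":0}
  ]
}}

```text
time: 11.0
ee_pos: [0.504, 0.0868, 0.0794]
tcp_rot: [-30.5, 89.8, -27.7]
wrist_force: [-3.4, -0.7, 1.3]
opening: 0.0001
```

Request:
{"api": "jog_arm", "payload": {
  "deltas": [
    {"fingers":0,"x":2,"y":0.1,"z":0,"twist":0},
    {"fingers":0,"x":4,"y":0.2,"z":0,"twist":0}
  ]
}}

```text
time: 11.2
ee_pos: [0.5081, 0.0871, 0.0794]
tcp_rot: [-31.9, 89.8, -29.1]
wrist_force: [-3.0, -1.1, 1.7]
opening: -0.0002
```

Request:
{"api": "jog_arm", "payload": {
  "deltas": [
    {"fingers":0,"x":-10,"y":0,"z":14,"twist":0},
    {"fingers":0,"x":-14,"y":-20,"z":28,"twist":0},
    {"fingers":0,"x":-14,"y":-68,"z":28,"twist":0},
    {"fingers":0,"x":-14,"y":-116,"z":28,"twist":0},
    {"fingers":0,"x":-14,"y":-164,"z":28,"twist":0},
    {"fingers":0,"x":-14,"y":-210,"z":28,"twist":0},
    {"fingers":0,"x":-14,"y":-234,"z":18,"twist":0},
    {"fingers":0,"x":-12,"y":-234,"z":0,"twist":0},
    {"fingers":0,"x":-6,"y":-234,"z":0,"twist":0},
    {"fingers":0,"x":-2,"y":-233.8,"z":0,"twist":0}
  ]
}}

```text
time: 12.2
ee_pos: [0.5066, -0.1465, 0.0804]
tcp_rot: [-28.9, 89.8, -26.1]
wrist_force: [-0.5, -0.8, 0.2]
opening: -0.0001
```

Request:
{"api": "jog_arm", "payload": {
  "deltas": [
    {"fingers":0,"x":3,"y":0.2,"z":0,"twist":0},
    {"fingers":0,"x":6,"y":0.3,"z":0,"twist":0},
    {"fingers":0,"x":9,"y":0.4,"z":0,"twist":0},
    {"fingers":0,"x":12,"y":0.6,"z":0,"twist":0},
    {"fingers":0,"x":15,"y":0.7,"z":0,"twist":0}
  ]
}}

```text
time: 12.7
ee_pos: [0.5217, -0.1456, 0.0805]
tcp_rot: [-30.1, 89.8, -27.3]
wrist_force: [-4.7, 0.5, 1.9]
opening: -0.0002
```

Request:
{"api": "jog_arm", "payload": {
  "deltas": [
    {"fingers":0,"x":3,"y":0.2,"z":0,"twist":0},
    {"fingers":0,"x":6,"y":0.3,"z":0,"twist":0},
    {"fingers":0,"x":9,"y":0.4,"z":0,"twist":0}
  ]
}}

```text
time: 13.0
ee_pos: [0.5309, -0.1451, 0.0804]
tcp_rot: [-30.1, 89.8, -27.2]
wrist_force: [-3.8, 0.3, 1.2]
opening: -0.0001
```

Request:
{"api": "jog_arm", "payload": {
  "deltas": [
    {"fingers":0,"x":2,"y":0.1,"z":0,"twist":0}
  ]
}}

```text
time: 13.1
ee_pos: [0.5331, -0.1451, 0.0804]
tcp_rot: [-30.1, 89.8, -27.3]
wrist_force: [-2.6, 0.2, 1.9]
opening: 0.0004
```

```bash
python3 -c "
from h import *
o=st(); print(cf(o['ee_pos'])); snap('side','side9'); crop('side9',165,130,335,270,4,'c16')"
```

```text
t 13.1 pos [ 533.1 -145.1   80.4] ydir 92.82 xax [ 0.003 -0.002 -1.   ] q [-15.2   5.2  -8.3  76.3  -0.  -18. ] F [-2.6  0.2  1.9] op 0.0004
[  15.6 -116.3]
```

View pics/c16.png

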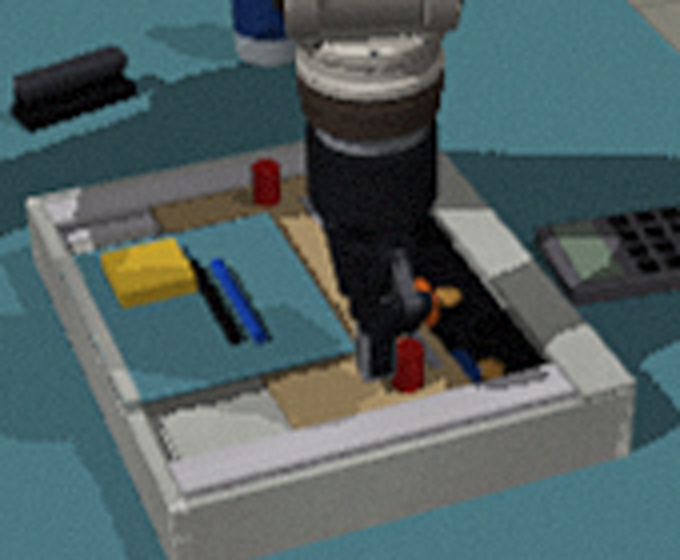

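Request:
{"api": "jog_arm", "payload": {
  "deltas": [
    {"fingers":0,"x":-10,"y":0,"z":14,"twist":0},
    {"fingers":0,"x":-22,"y":20,"z":28,"twist":0},
    {"fingers":0,"x":-30,"y":68,"z":28,"twist":0},
    {"fingers":0,"x":-36,"y":116,"z":28,"twist":0},
    {"fingers":0,"x":-36,"y":164,"z":28,"twist":0},
    {"fingers":0,"x":-36,"y":210,"z":28,"twist":0},
    {"fingers":0,"x":-36,"y":232,"z":18,"twist":0},
    {"fingers":0,"x":-36,"y":232,"z":0,"twist":0},
    {"fingers":0,"x":-31,"y":232,"z":0,"twist":0},
    {"fingers":0,"x":-27,"y":232.2,"z":0,"twist":0}
  ]
}}

```text
time: 14.15
ee_pos: [0.5067, 0.0869, 0.0814]
tcp_rot: [-22.9, 89.7, -20.0]
wrist_force: [0.1, -0.0, 0.2]
opening: 0.0002
```

Request:
{"api": "jog_arm", "payload": {
  "deltas": [
    {"fingers":0,"x":3,"y":0.2,"z":0,"twist":0},
    {"fingers":0,"x":6,"y":0.3,"z":0,"twist":0},
    {"fingers":0,"x":9,"y":0.4,"z":0,"twist":0},
    {"fingers":0,"x":12,"y":0.6,"z":0,"twist":0},
    {"fingers":0,"x":15,"y":0.7,"z":0,"twist":0}
  ]
}}

```text
time: 14.65
ee_pos: [0.5218, 0.0874, 0.0815]
tcp_rot: [-24.4, 89.7, -21.6]
wrist_force: [-4.2, -0.5, 2.2]
opening: -0.0003
```

Request:
{"api": "jog_arm", "payload": {
  "deltas": [
    {"fingers":0,"x":3,"y":0.2,"z":0,"twist":0},
    {"fingers":0,"x":6,"y":0.3,"z":0,"twist":0}
  ]
}}

```text
time: 14.85
ee_pos: [0.528, 0.0877, 0.0815]
tcp_rot: [-26.0, 89.7, -23.2]
wrist_force: [-3.0, -0.4, 0.2]
opening: -0.0002
```

Request:
{"api": "jog_arm", "payload": {
  "deltas": [
    {"fingers":0,"x":3,"y":0.2,"z":0,"twist":0},
    {"fingers":0,"x":6,"y":0.3,"z":0,"twist":0}
  ]
}}

```text
time: 15.05
ee_pos: [0.5343, 0.0881, 0.0814]
tcp_rot: [-27.1, 89.8, -24.3]
wrist_force: [-3.5, 0.0, 1.9]
opening: -0.0001
```

Request:
{"api": "jog_arm", "payload": {
  "deltas": [
    {"fingers":0,"x":-10,"y":0,"z":14,"twist":0},
    {"fingers":0,"x":-18,"y":-20,"z":28,"twist":0},
    {"fingers":0,"x":-18,"y":-68,"z":28,"twist":0},
    {"fingers":0,"x":-18,"y":-116,"z":28,"twist":0},
    {"fingers":0,"x":-18,"y":-164,"z":28,"twist":0},
    {"fingers":0,"x":-14,"y":-210,"z":28,"twist":0},
    {"fingers":0,"x":-12,"y":-234,"z":18,"twist":0},
    {"fingers":0,"x":-10,"y":-234,"z":-1,"twist":0},
    {"fingers":0,"x":-6,"y":-234,"z":-1,"twist":0},
    {"fingers":0,"x":-2,"y":-233.8,"z":-1,"twist":0}
  ]
}}

```text
time: 16.05
ee_pos: [0.5325, -0.1455, 0.0814]
tcp_rot: [-25.0, 89.7, -22.2]
wrist_force: [-0.6, 0.2, 0.7]
opening: 0.0001
```

Request:
{"api": "jog_arm", "payload": {
  "deltas": [
    {"fingers":0,"x":3,"y":0.2,"z":0,"twist":0},
    {"fingers":0,"x":6,"y":0.3,"z":0,"twist":0},
    {"fingers":0,"x":9,"y":0.4,"z":0,"twist":0},
    {"fingers":0,"x":12,"y":0.6,"z":0,"twist":0},
    {"fingers":0,"x":15,"y":0.7,"z":0,"twist":0}
  ]
}}

```text
time: 16.55
ee_pos: [0.5477, -0.1445, 0.0815]
tcp_rot: [-25.0, 89.7, -22.2]
wrist_force: [-3.5, 1.3, 2.1]
opening: 0.0002
```

Request:
{"api": "jog_arm", "payload": {
  "deltas": [
    {"fingers":0,"x":3,"y":0.2,"z":0,"twist":0},
    {"fingers":0,"x":6,"y":0.3,"z":0,"twist":0},
    {"fingers":0,"x":9,"y":0.4,"z":0,"twist":0}
  ]
}}

```text
time: 16.85
ee_pos: [0.5569, -0.1441, 0.0815]
tcp_rot: [-25.3, 89.7, -22.5]
wrist_force: [-2.9, 0.1, 1.6]
opening: 0.0001
```

Request:
{"api": "jog_arm", "payload": {
  "deltas": [
    {"fingers":0,"x":2,"y":0.1,"z":0,"twist":0}
  ]
}}

```text
time: 16.95
ee_pos: [0.5591, -0.144, 0.0814]
tcp_rot: [-25.7, 89.8, -22.9]
wrist_force: [-3.5, 0.4, 1.6]
opening: 0.0
```

```bash
python3 -c "
from h import *
o=st(); print(cf(o['ee_pos'])); snap('side','side10'); crop('side10',165,130,335,270,4,'c17')"
```

```text
t 16.95 pos [ 559.1 -144.    81.4] ydir 92.82 xax [ 0.004 -0.002 -1.   ] q [-14.4   8.5  -4.5  76.7  -0.  -17.3] F [-3.5  0.4  1.6] op 0.0
[  41.5 -116.6]
```

View pics/c17.png

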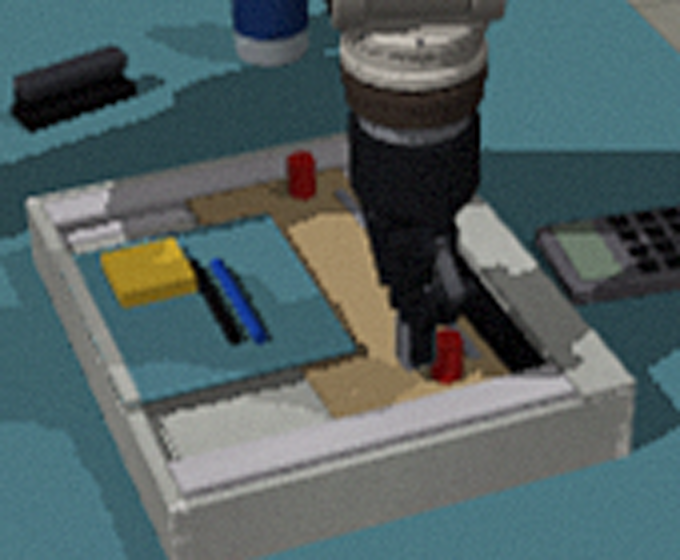

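Request:
{"api": "jog_arm", "payload": {
  "deltas": [
    {"fingers":0,"x":-10,"y":0,"z":14,"twist":0},
    {"fingers":0,"x":-22,"y":20,"z":28,"twist":0},
    {"fingers":0,"x":-30,"y":68,"z":28,"twist":0},
    {"fingers":0,"x":-36,"y":116,"z":28,"twist":0},
    {"fingers":0,"x":-36,"y":164,"z":28,"twist":0},
    {"fingers":0,"x":-36,"y":210,"z":28,"twist":0},
    {"fingers":0,"x":-36,"y":232,"z":16,"twist":0},
    {"fingers":0,"x":-36,"y":232,"z":-3,"twist":0},
    {"fingers":0,"x":-31,"y":232,"z":-3,"twist":0},
    {"fingers":0,"x":-28,"y":232.2,"z":-3,"twist":0}
  ]
}}

```text
time: 18.0
ee_pos: [0.5317, 0.0879, 0.0794]
tcp_rot: [-19.6, 89.7, -16.8]
wrist_force: [0.1, -0.5, 0.8]
opening: 0.0002
```

Request:
{"api": "jog_arm", "payload": {
  "deltas": [
    {"fingers":0,"x":3,"y":0.2,"z":0,"twist":0},
    {"fingers":0,"x":6,"y":0.3,"z":0,"twist":0},
    {"fingers":0,"x":9,"y":0.4,"z":0,"twist":0},
    {"fingers":0,"x":12,"y":0.6,"z":0,"twist":0},
    {"fingers":0,"x":15,"y":0.7,"z":0,"twist":0}
  ]
}}

```text
time: 18.5
ee_pos: [0.5468, 0.0884, 0.0795]
tcp_rot: [-21.2, 89.7, -18.4]
wrist_force: [-3.7, -0.5, 2.1]
opening: 0.0003
```

Request:
{"api": "jog_arm", "payload": {
  "deltas": [
    {"fingers":0,"x":3,"y":0.2,"z":0,"twist":0},
    {"fingers":0,"x":6,"y":0.3,"z":0,"twist":0},
    {"fingers":0,"x":9,"y":0.4,"z":0,"twist":0}
  ]
}}

```text
time: 18.8
ee_pos: [0.556, 0.0888, 0.0794]
tcp_rot: [-23.0, 89.7, -20.2]
wrist_force: [-3.2, -0.7, 1.4]
opening: 0.0001
```

Request:
{"api": "jog_arm", "payload": {
  "deltas": [
    {"fingers":0,"x":3,"y":0.2,"z":0,"twist":0}
  ]
}}

```text
time: 18.9
ee_pos: [0.5592, 0.0891, 0.0794]
tcp_rot: [-23.6, 89.7, -20.8]
wrist_force: [-4.1, -0.5, 1.3]
opening: 0.0002
```

Request:
{"api": "jog_arm", "payload": {
  "deltas": [
    {"fingers":0,"x":-10,"y":0,"z":14,"twist":0},
    {"fingers":0,"x":-18,"y":-20,"z":28,"twist":0},
    {"fingers":0,"x":-18,"y":-68,"z":28,"twist":0},
    {"fingers":0,"x":-18,"y":-116,"z":28,"twist":0},
    {"fingers":0,"x":-18,"y":-164,"z":28,"twist":0},
    {"fingers":0,"x":-14,"y":-210,"z":28,"twist":0},
    {"fingers":0,"x":-12,"y":-234,"z":18,"twist":0},
    {"fingers":0,"x":-10,"y":-234,"z":-1,"twist":0},
    {"fingers":0,"x":-6,"y":-234,"z":-1,"twist":0},
    {"fingers":0,"x":-2,"y":-233.8,"z":-1,"twist":0}
  ]
}}

```text
time: 19.9
ee_pos: [0.5574, -0.1444, 0.0794]
tcp_rot: [-22.5, 89.7, -19.7]
wrist_force: [0.1, -0.6, 1.0]
opening: 0.0001
```

Request:
{"api": "jog_arm", "payload": {
  "deltas": [
    {"fingers":0,"x":3,"y":0.2,"z":0,"twist":0},
    {"fingers":0,"x":6,"y":0.3,"z":0,"twist":0},
    {"fingers":0,"x":9,"y":0.4,"z":0,"twist":0},
    {"fingers":0,"x":12,"y":0.6,"z":0,"twist":0},
    {"fingers":0,"x":15,"y":0.7,"z":0,"twist":0}
  ]
}}

```text
time: 20.4
ee_pos: [0.5725, -0.1436, 0.0795]
tcp_rot: [-23.4, 89.7, -20.6]
wrist_force: [-2.9, 0.4, 1.0]
opening: -0.0003
```

Request:
{"api": "jog_arm", "payload": {
  "deltas": [
    {"fingers":0,"x":2.5,"y":0.1,"z":0,"twist":0},
    {"fingers":0,"x":5,"y":0.2,"z":0,"twist":0},
    {"fingers":0,"x":7.5,"y":0.4,"z":0,"twist":0}
  ]
}}

```text
time: 20.7
ee_pos: [0.5802, -0.1432, 0.0794]
tcp_rot: [-23.5, 89.7, -20.7]
wrist_force: [-3.7, 0.5, 1.9]
opening: -0.0001
```

```bash
python3 -c "
from h import *
o=st(); print(cf(o['ee_pos'])); snap('side','side11'); crop('side11',165,130,335,270,4,'c18')"
```

```text
t 20.7 pos [ 580.2 -143.2   79.4] ydir 92.82 xax [ 0.005 -0.002 -1.   ] q [-13.8  11.2  -1.6  76.9  -0.  -16.7] F [-3.7  0.5  1.9] op -0.0001
[  62.6 -116.7]
```

View pics/c18.png

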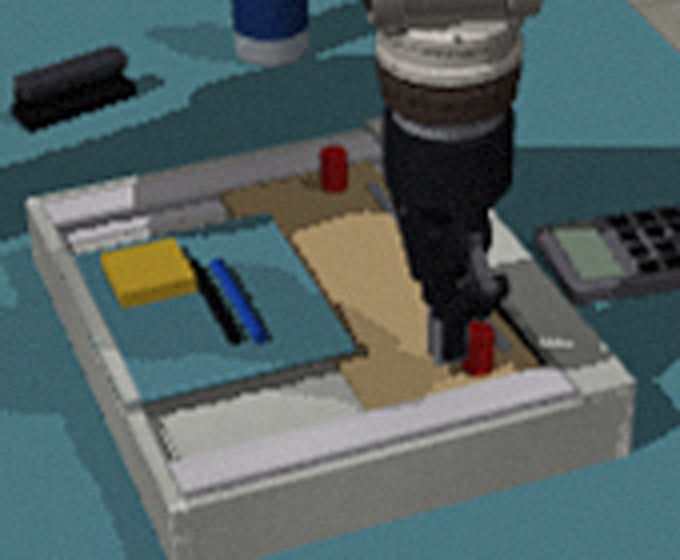

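Request:
{"api": "jog_arm", "payload": {
  "deltas": [
    {"fingers":0,"x":-10,"y":0,"z":14,"twist":0},
    {"fingers":0,"x":-22,"y":20,"z":28,"twist":0},
    {"fingers":0,"x":-28,"y":68,"z":28,"twist":0},
    {"fingers":0,"x":-32,"y":116,"z":28,"twist":0},
    {"fingers":0,"x":-32,"y":164,"z":28,"twist":0},
    {"fingers":0,"x":-32,"y":210,"z":28,"twist":0},
    {"fingers":0,"x":-32,"y":232,"z":16,"twist":0},
    {"fingers":0,"x":-32,"y":232.5,"z":-2,"twist":0},
    {"fingers":0,"x":-28,"y":232.5,"z":-2,"twist":0},
    {"fingers":0,"x":-24,"y":232.7,"z":-2,"twist":0}
  ]
}}

```text
time: 21.75
ee_pos: [0.5568, 0.0893, 0.0785]
tcp_rot: [-18.9, 89.7, -16.1]
wrist_force: [0.4, -0.1, 0.0]
opening: 0.0002
```

Request:
{"api": "jog_arm", "payload": {
  "deltas": [
    {"fingers":0,"x":3,"y":0.2,"z":0,"twist":0},
    {"fingers":0,"x":6,"y":0.3,"z":0,"twist":0},
    {"fingers":0,"x":9,"y":0.4,"z":0,"twist":0}
  ]
}}

```text
time: 22.05
ee_pos: [0.566, 0.0892, 0.0791]
tcp_rot: [-17.9, 89.7, -15.1]
wrist_force: [-4.0, -0.3, 1.4]
opening: -0.0002
```

Request:
{"api": "jog_arm", "payload": {
  "deltas": [
    {"fingers":0,"x":2,"y":0.1,"z":0,"twist":0},
    {"fingers":0,"x":4,"y":0.2,"z":0,"twist":0}
  ]
}}

```text
time: 22.25
ee_pos: [0.5701, 0.0892, 0.0791]
tcp_rot: [-19.7, 89.7, -17.0]
wrist_force: [-3.5, -0.6, 1.3]
opening: 0.0001
```

Request:
{"api": "jog_arm", "payload": {
  "deltas": [
    {"fingers":0,"x":1.5,"y":0.1,"z":0,"twist":0},
    {"fingers":0,"x":3,"y":0.1,"z":0,"twist":0}
  ]
}}

```text
time: 22.45
ee_pos: [0.5731, 0.0893, 0.0791]
tcp_rot: [-20.9, 89.7, -18.1]
wrist_force: [-2.5, -0.2, 1.3]
opening: 0.0001
```

Request:
{"api": "jog_arm", "payload": {
  "deltas": [
    {"fingers":0,"x":1.2,"y":0.1,"z":0,"twist":0},
    {"fingers":0,"x":2.4,"y":0.1,"z":0,"twist":0}
  ]
}}

```text
time: 22.65
ee_pos: [0.5755, 0.0894, 0.0792]
tcp_rot: [-21.5, 89.7, -18.7]
wrist_force: [-2.3, -0.3, 1.7]
opening: -0.0001
```

Request:
{"api": "jog_arm", "payload": {
  "deltas": [
    {"fingers":0,"x":1.2,"y":0.1,"z":0,"twist":0},
    {"fingers":0,"x":2.4,"y":0.1,"z":0,"twist":0}
  ]
}}

```text
time: 22.85
ee_pos: [0.578, 0.0895, 0.0791]
tcp_rot: [-21.6, 89.7, -18.9]
wrist_force: [-3.9, -0.0, 2.0]
opening: -0.0001
```

Request:
{"api": "jog_arm", "payload": {
  "deltas": [
    {"fingers":0,"x":-10,"y":0,"z":14,"twist":0},
    {"fingers":0,"x":-16,"y":-20,"z":28,"twist":0},
    {"fingers":0,"x":-16,"y":-68,"z":28,"twist":0},
    {"fingers":0,"x":-16,"y":-116,"z":28,"twist":0},
    {"fingers":0,"x":-16,"y":-164,"z":28,"twist":0},
    {"fingers":0,"x":-12,"y":-210,"z":28,"twist":0},
    {"fingers":0,"x":-10,"y":-233,"z":18,"twist":0},
    {"fingers":0,"x":-8,"y":-233,"z":-1,"twist":0},
    {"fingers":0,"x":-4,"y":-233,"z":-1,"twist":0},
    {"fingers":0,"x":0,"y":-232.8,"z":-1,"twist":0}
  ]
}}

```text
time: 23.85
ee_pos: [0.5782, -0.143, 0.0792]
tcp_rot: [-20.2, 89.7, -17.4]
wrist_force: [0.5, -0.5, 0.2]
opening: 0.0001
```

Request:
{"api": "jog_arm", "payload": {
  "deltas": [
    {"fingers":0,"x":3,"y":0.2,"z":0,"twist":0},
    {"fingers":0,"x":6,"y":0.3,"z":0,"twist":0},
    {"fingers":0,"x":8,"y":0.4,"z":0,"twist":0}
  ]
}}

```text
time: 24.15
ee_pos: [0.5864, -0.1422, 0.0799]
tcp_rot: [-22.5, 89.7, -19.7]
wrist_force: [-4.5, -0.8, 1.5]
opening: 0.0
```

Request:
{"api": "jog_arm", "payload": {
  "deltas": [
    {"fingers":0,"x":1.5,"y":0.1,"z":0,"twist":0},
    {"fingers":0,"x":3,"y":0.2,"z":0,"twist":0},
    {"fingers":0,"x":4.5,"y":0.2,"z":0,"twist":0}
  ]
}}

```text
time: 24.45
ee_pos: [0.5909, -0.1418, 0.0799]
tcp_rot: [-21.9, 89.7, -19.1]
wrist_force: [-2.6, 0.0, 1.0]
opening: 0.0001
```

Request:
{"api": "jog_arm", "payload": {
  "deltas": [
    {"fingers":0,"x":1.2,"y":0.1,"z":0,"twist":0},
    {"fingers":0,"x":2.4,"y":0.1,"z":0,"twist":0}
  ]
}}

```text
time: 24.65
ee_pos: [0.5933, -0.1417, 0.0799]
tcp_rot: [-22.0, 89.7, -19.2]
wrist_force: [-2.5, 1.4, 1.0]
opening: -0.0
```

Request:
{"api": "jog_arm", "payload": {
  "deltas": [
    {"fingers":0,"x":1.2,"y":0.1,"z":0,"twist":0},
    {"fingers":0,"x":2.4,"y":0.1,"z":0,"twist":0}
  ]
}}

```text
time: 24.85
ee_pos: [0.5958, -0.1416, 0.0799]
tcp_rot: [-22.4, 89.7, -19.6]
wrist_force: [-2.9, 0.3, 1.1]
opening: 0.0
```

Request:
{"api": "jog_arm", "payload": {
  "deltas": [
    {"fingers":0,"x":1,"y":0.1,"z":0,"twist":0},
    {"fingers":0,"x":2,"y":0.1,"z":0,"twist":0}
  ]
}}

```text
time: 25.05
ee_pos: [0.5978, -0.1415, 0.0799]
tcp_rot: [-21.9, 89.7, -19.1]
wrist_force: [-2.5, -0.7, 1.9]
opening: 0.0002
```

Request:
{"api": "jog_arm", "payload": {
  "deltas": [
    {"fingers":0,"x":-10,"y":0,"z":14,"twist":0},
    {"fingers":0,"x":-22,"y":20,"z":28,"twist":0},
    {"fingers":0,"x":-28,"y":68,"z":28,"twist":0},
    {"fingers":0,"x":-32,"y":116,"z":28,"twist":0},
    {"fingers":0,"x":-32,"y":164,"z":28,"twist":0},
    {"fingers":0,"x":-32,"y":210,"z":28,"twist":0},
    {"fingers":0,"x":-32,"y":232,"z":16,"twist":0},
    {"fingers":0,"x":-32,"y":232,"z":-2,"twist":0},
    {"fingers":0,"x":-28,"y":232,"z":-2,"twist":0},
    {"fingers":0,"x":-24,"y":232,"z":-2,"twist":0}
  ]
}}

```text
time: 26.05
ee_pos: [0.5741, 0.0903, 0.079]
tcp_rot: [-18.0, 89.6, -15.2]
wrist_force: [0.4, 0.4, 0.1]
opening: 0.0001
```

Request:
{"api": "jog_arm", "payload": {
  "deltas": [
    {"fingers":0,"x":3,"y":0.2,"z":0,"twist":0},
    {"fingers":0,"x":5,"y":0.3,"z":0,"twist":0},
    {"fingers":0,"x":7,"y":0.4,"z":0,"twist":0}
  ]
}}

```text
time: 26.35
ee_pos: [0.5813, 0.0902, 0.0796]
tcp_rot: [-17.5, 89.6, -14.8]
wrist_force: [-3.7, -0.7, 1.5]
opening: -0.0
```

Request:
{"api": "jog_arm", "payload": {
  "deltas": [
    {"fingers":0,"x":1.5,"y":0.1,"z":0,"twist":0},
    {"fingers":0,"x":3,"y":0.2,"z":0,"twist":0}
  ]
}}

```text
time: 26.55
ee_pos: [0.5843, 0.0901, 0.0797]
tcp_rot: [-19.6, 89.7, -16.9]
wrist_force: [-2.3, -0.1, 1.1]
opening: 0.0001
```

Request:
{"api": "jog_arm", "payload": {
  "deltas": [
    {"fingers":0,"x":1.2,"y":0.1,"z":0,"twist":0},
    {"fingers":0,"x":2.4,"y":0.1,"z":0,"twist":0}
  ]
}}

```text
time: 26.75
ee_pos: [0.5866, 0.0902, 0.0797]
tcp_rot: [-20.8, 89.7, -18.1]
wrist_force: [-3.2, -0.7, 0.6]
opening: 0.0003
```

Request:
{"api": "jog_arm", "payload": {
  "deltas": [
    {"fingers":0,"x":1,"y":0.1,"z":0,"twist":0},
    {"fingers":0,"x":2,"y":0.1,"z":0,"twist":0}
  ]
}}

```text
time: 26.95
ee_pos: [0.5886, 0.0903, 0.0797]
tcp_rot: [-21.2, 89.7, -18.4]
wrist_force: [-2.5, -0.5, 1.7]
opening: 0.0003
```

Request:
{"api": "jog_arm", "payload": {
  "deltas": [
    {"fingers":0,"x":1,"y":0.1,"z":0,"twist":0},
    {"fingers":0,"x":2,"y":0.1,"z":0,"twist":0}
  ]
}}

```text
time: 27.15
ee_pos: [0.5906, 0.0905, 0.0796]
tcp_rot: [-22.3, 89.7, -19.5]
wrist_force: [-6.3, -0.4, 2.2]
opening: -0.0002
```

Request:
{"api": "jog_arm", "payload": {
  "deltas": [
    {"fingers":0,"x":-10,"y":0,"z":14,"twist":0},
    {"fingers":0,"x":-12,"y":-20,"z":28,"twist":0},
    {"fingers":0,"x":-12,"y":-68,"z":28,"twist":0},
    {"fingers":0,"x":-12,"y":-116,"z":28,"twist":0},
    {"fingers":0,"x":-12,"y":-164,"z":28,"twist":0},
    {"fingers":0,"x":-8,"y":-210,"z":28,"twist":0},
    {"fingers":0,"x":-6,"y":-233,"z":18,"twist":0},
    {"fingers":0,"x":-4,"y":-233,"z":-1,"twist":0},
    {"fingers":0,"x":0,"y":-233,"z":-1,"twist":0},
    {"fingers":0,"x":4,"y":-232.8,"z":-1,"twist":0}
  ]
}}

```text
time: 28.15
ee_pos: [0.5948, -0.1421, 0.0796]
tcp_rot: [-20.7, 89.7, -17.9]
wrist_force: [-0.7, -0.1, -0.3]
opening: -0.0001
```

Request:
{"api": "jog_arm", "payload": {
  "deltas": [
    {"fingers":0,"x":1.5,"y":0.1,"z":0,"twist":0},
    {"fingers":0,"x":3,"y":0.2,"z":0,"twist":0},
    {"fingers":0,"x":4,"y":0.2,"z":0,"twist":0}
  ]
}}

```text
time: 28.45
ee_pos: [0.5991, -0.1414, 0.0805]
tcp_rot: [-21.7, 89.6, -18.9]
wrist_force: [-3.2, -0.7, 0.2]
opening: 0.0001
```

Request:
{"api": "jog_arm", "payload": {
  "deltas": [
    {"fingers":0,"x":1,"y":0.1,"z":0,"twist":0},
    {"fingers":0,"x":2,"y":0.1,"z":0,"twist":0}
  ]
}}

```text
time: 28.65
ee_pos: [0.6009, -0.1411, 0.0806]
tcp_rot: [-22.3, 89.7, -19.5]
wrist_force: [-3.9, 0.1, 1.2]
opening: -0.0002
```

Request:
{"api": "jog_arm", "payload": {
  "deltas": [
    {"fingers":0,"x":0.8,"y":0,"z":0,"twist":0},
    {"fingers":0,"x":1.2,"y":0.1,"z":0,"twist":0}
  ]
}}

```text
time: 28.85
ee_pos: [0.602, -0.141, 0.0806]
tcp_rot: [-24.1, 89.7, -21.3]
wrist_force: [-3.6, -0.2, 1.1]
opening: -0.0002
```

Request:
{"api": "jog_arm", "payload": {
  "deltas": [
    {"fingers":0,"x":0.6,"y":0,"z":0,"twist":0},
    {"fingers":0,"x":0.6,"y":0,"z":0,"twist":0}
  ]
}}

```text
time: 29.05
ee_pos: [0.6024, -0.141, 0.0805]
tcp_rot: [-25.8, 89.7, -22.9]
wrist_force: [-4.2, 0.4, 2.0]
opening: 0.0001
```

Request:
{"api": "jog_arm", "payload": {
  "deltas": [
    {"fingers":0,"x":0.6,"y":0,"z":0,"twist":0},
    {"fingers":0,"x":1.2,"y":0.1,"z":0,"twist":0}
  ]
}}

```text
time: 29.25
ee_pos: [0.6026, -0.141, 0.0805]
tcp_rot: [-42.6, 89.8, -39.8]
wrist_force: [-10.9, -0.6, 5.2]
opening: -0.0001
```

Request:
{"api": "jog_arm", "payload": {
  "deltas": [
    {"fingers":0,"x":0.6,"y":0,"z":0,"twist":0},
    {"fingers":0,"x":1.0,"y":0.1,"z":0,"twist":0}
  ]
}}

```text
time: 29.45
ee_pos: [0.6026, -0.1411, 0.0804]
tcp_rot: [-82.3, 89.9, -79.5]
wrist_force: [-9.9, -0.8, 4.3]
opening: -0.0
```

Request:
{"api": "jog_arm", "payload": {
  "deltas": [
    {"fingers":0,"x":1.0,"y":0,"z":0,"twist":0},
    {"fingers":0,"x":1.2,"y":0,"z":0,"twist":0},
    {"fingers":0,"x":1.2,"y":0,"z":0,"twist":0},
    {"fingers":0,"x":1.2,"y":0,"z":0,"twist":0},
    {"fingers":0,"x":1.2,"y":0,"z":0,"twist":0},
    {"fingers":0,"x":1.2,"y":0,"z":0,"twist":0}
  ]
}}

```text
time: 30.05
ee_pos: [0.6026, -0.1411, 0.0803]
tcp_rot: [-134.7, 89.8, -131.9]
wrist_force: [-9.9, -1.4, 4.1]
opening: -0.0002
```

```bash
python3 -c "
from h import *
o=st(); print(cf(o['ee_pos'])); snap('side','side12'); crop('side12',165,130,335,270,4,'c19')"
```

```text
t 30.05 pos [ 602.6 -141.1   80.3] ydir 92.76 xax [-0.002 -0.002 -1.   ] q [-13.1  14.4   2.2  77.9  -0.2 -15.9] F [-9.9 -1.4  4.1] op -0.0002
[  85.1 -115.7]
```

View pics/c19.png

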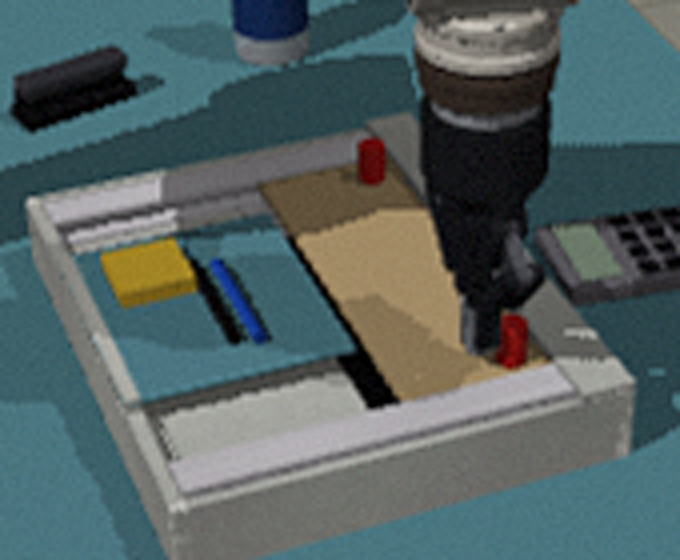

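Request:
{"api": "jog_arm", "payload": {
  "deltas": [
    {"fingers":0,"x":1.2,"y":0,"z":0,"twist":0},
    {"fingers":0,"x":1.5,"y":0,"z":0,"twist":0},
    {"fingers":0,"x":1.5,"y":0,"z":0,"twist":0},
    {"fingers":0,"x":1.5,"y":0,"z":0,"twist":0},
    {"fingers":0,"x":1.5,"y":0,"z":0,"twist":0},
    {"fingers":0,"x":1.5,"y":0,"z":0,"twist":0}
  ]
}}

```text
time: 30.7
ee_pos: [0.6026, -0.1412, 0.0802]
tcp_rot: [-158.2, 89.7, -155.5]
wrist_force: [-10.4, -0.2, 5.2]
opening: -0.0001
```

Request:
{"api": "jog_arm", "payload": {
  "deltas": [
    {"fingers":0,"x":-10,"y":0,"z":14,"twist":0},
    {"fingers":0,"x":-22,"y":20,"z":28,"twist":0},
    {"fingers":0,"x":-24,"y":68,"z":28,"twist":0},
    {"fingers":0,"x":-26,"y":116,"z":28,"twist":0},
    {"fingers":0,"x":-26,"y":164,"z":28,"twist":0},
    {"fingers":0,"x":-26,"y":210,"z":28,"twist":0},
    {"fingers":0,"x":-26,"y":232,"z":16,"twist":0},
    {"fingers":0,"x":-26,"y":232,"z":-2,"twist":0},
    {"fingers":0,"x":-20,"y":232,"z":-2,"twist":0},
    {"fingers":0,"x":-16,"y":232,"z":-2,"twist":0}
  ]
}}

```text
time: 31.7
ee_pos: [0.5873, 0.0907, 0.0792]
tcp_rot: [-154.7, 89.8, -151.9]
wrist_force: [0.1, 0.2, 0.1]
opening: -0.0002
```

Request:
{"api": "jog_arm", "payload": {
  "deltas": [
    {"fingers":0,"x":1.5,"y":0,"z":0,"twist":0},
    {"fingers":0,"x":3,"y":0.1,"z":0,"twist":0},
    {"fingers":0,"x":3.5,"y":0.1,"z":0,"twist":0}
  ]
}}

```text
time: 32.0
ee_pos: [0.5907, 0.0903, 0.0797]
tcp_rot: [-158.8, 89.7, -156.1]
wrist_force: [-5.3, -0.2, 1.8]
opening: 0.0004
```

Request:
{"api": "jog_arm", "payload": {
  "deltas": [
    {"fingers":0,"x":0.5,"y":0,"z":0,"twist":0},
    {"fingers":0,"x":1.0,"y":0,"z":0,"twist":0}
  ]
}}

```text
time: 32.2
ee_pos: [0.5908, 0.0903, 0.0797]
tcp_rot: [-168.6, 89.6, -165.9]
wrist_force: [-8.8, 1.9, 3.7]
opening: 0.0004
```

Request:
{"api": "jog_arm", "payload": {
  "deltas": [
    {"fingers":0,"x":0.8,"y":0,"z":0,"twist":0},
    {"fingers":0,"x":1.2,"y":0,"z":0,"twist":0},
    {"fingers":0,"x":1.2,"y":0,"z":0,"twist":0}
  ]
}}

```text
time: 32.5
ee_pos: [0.5909, 0.0902, 0.0797]
tcp_rot: [-174.1, 89.5, -171.4]
wrist_force: [-8.1, 0.9, 3.4]
opening: -0.0002
```

Request:
{"api": "jog_arm", "payload": {
  "deltas": [
    {"fingers":0,"x":1.0,"y":0,"z":0,"twist":0},
    {"fingers":0,"x":1.5,"y":0,"z":0,"twist":0},
    {"fingers":0,"x":1.8,"y":0,"z":0,"twist":0},
    {"fingers":0,"x":1.8,"y":0,"z":0,"twist":0},
    {"fingers":0,"x":1.8,"y":0,"z":0,"twist":0},
    {"fingers":0,"x":1.8,"y":0,"z":0,"twist":0},
    {"fingers":0,"x":1.8,"y":0,"z":0,"twist":0},
    {"fingers":0,"x":1.8,"y":0,"z":0,"twist":0}
  ]
}}

```text
time: 33.3
ee_pos: [0.5909, 0.0903, 0.0796]
tcp_rot: [-177.5, 89.3, -174.8]
wrist_force: [-11.2, 0.4, 4.0]
opening: 0.0002
```

Request:
{"api": "jog_arm", "payload": {
  "deltas": [
    {"fingers":0,"x":-10,"y":0,"z":14,"twist":0},
    {"fingers":0,"x":-12,"y":-20,"z":28,"twist":0},
    {"fingers":0,"x":-12,"y":-68,"z":28,"twist":0},
    {"fingers":0,"x":-12,"y":-116,"z":28,"twist":0},
    {"fingers":0,"x":-12,"y":-164,"z":28,"twist":0},
    {"fingers":0,"x":-8,"y":-210,"z":28,"twist":0},
    {"fingers":0,"x":-4,"y":-232,"z":18,"twist":0},
    {"fingers":0,"x":-2,"y":-232,"z":-1,"twist":0},
    {"fingers":0,"x":4,"y":-232,"z":-1,"twist":0},
    {"fingers":0,"x":8,"y":-231.8,"z":-1,"twist":0}
  ]
}}

```text
time: 34.3
ee_pos: [0.5994, -0.1414, 0.0796]
tcp_rot: [-176.5, 89.3, -173.8]
wrist_force: [0.3, 1.0, 0.5]
opening: -0.0002
```

Request:
{"api": "jog_arm", "payload": {
  "deltas": [
    {"fingers":0,"x":1.5,"y":0,"z":0,"twist":0},
    {"fingers":0,"x":2.5,"y":0.1,"z":0,"twist":0},
    {"fingers":0,"x":3.2,"y":0.1,"z":0,"twist":0}
  ]
}}

```text
time: 34.6
ee_pos: [0.6025, -0.1409, 0.0804]
tcp_rot: [-174.8, 89.3, -172.1]
wrist_force: [-5.1, -0.1, 1.9]
opening: 0.0002
```

Request:
{"api": "jog_arm", "payload": {
  "deltas": [
    {"fingers":0,"x":1.0,"y":0,"z":0,"twist":0},
    {"fingers":0,"x":1.5,"y":0,"z":0,"twist":0},
    {"fingers":0,"x":1.8,"y":0,"z":0,"twist":0},
    {"fingers":0,"x":1.8,"y":0,"z":0,"twist":0},
    {"fingers":0,"x":1.8,"y":0,"z":0,"twist":0},
    {"fingers":0,"x":1.8,"y":0,"z":0,"twist":0},
    {"fingers":0,"x":1.8,"y":0,"z":0,"twist":0},
    {"fingers":0,"x":1.8,"y":0,"z":0,"twist":0}
  ]
}}

```text
time: 35.4
ee_pos: [0.6027, -0.1409, 0.0803]
tcp_rot: [-175.6, 89.1, -172.9]
wrist_force: [-9.7, -0.6, 3.4]
opening: 0.0001
```

Request:
{"api": "jog_arm", "payload": {
  "deltas": [
    {"fingers":0,"x":-8,"y":0,"z":8,"twist":0},
    {"fingers":0,"x":-16,"y":0,"z":40,"twist":0},
    {"fingers":0,"x":-16,"y":-30,"z":80,"twist":0},
    {"fingers":0,"x":-30,"y":-70,"z":110,"twist":0},
    {"fingers":0,"x":-60,"y":-105,"z":130,"twist":0},
    {"fingers":0,"x":-90,"y":-140,"z":140,"twist":0},
    {"fingers":0,"x":-120,"y":-170,"z":140,"twist":0},
    {"fingers":0,"x":-120,"y":-170,"z":140,"twist":0}
  ]
}}

```text
time: 36.2
ee_pos: [0.4799, -0.3139, 0.2222]
tcp_rot: [-165.9, 89.2, -163.4]
wrist_force: [-0.1, -0.5, 0.3]
opening: -0.0002
```

```bash
python3 -c "
from h import *
o=st(); snap('side','side13'); crop('side13',165,130,335,270,4,'c20'); snap('top','top13'); crop('top13',190,145,340,275,5,'c21')"
```

```text
t 36.2 pos [ 479.9 -313.9  222.2] ydir 92.48 xax [-0.013 -0.004 -1.   ] q [-32.9   8.3  10.8  93.   -0.6 -35.4] F [-0.1 -0.5  0.3] op -0.0002
```

View pics/c20.png

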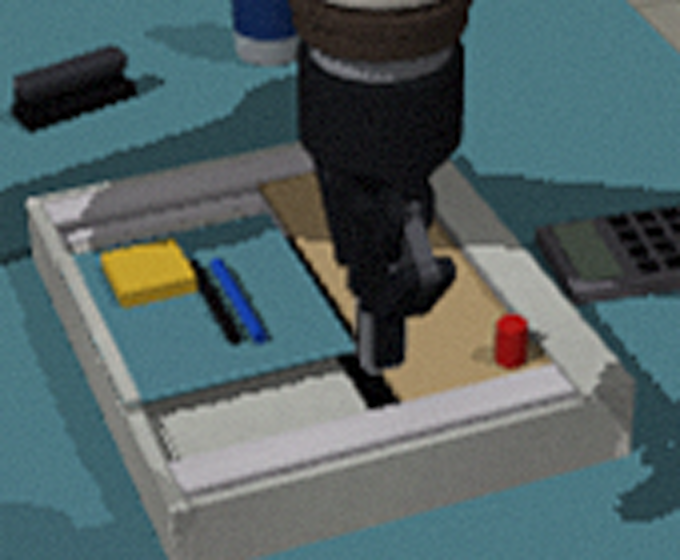

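View pics/c21.png

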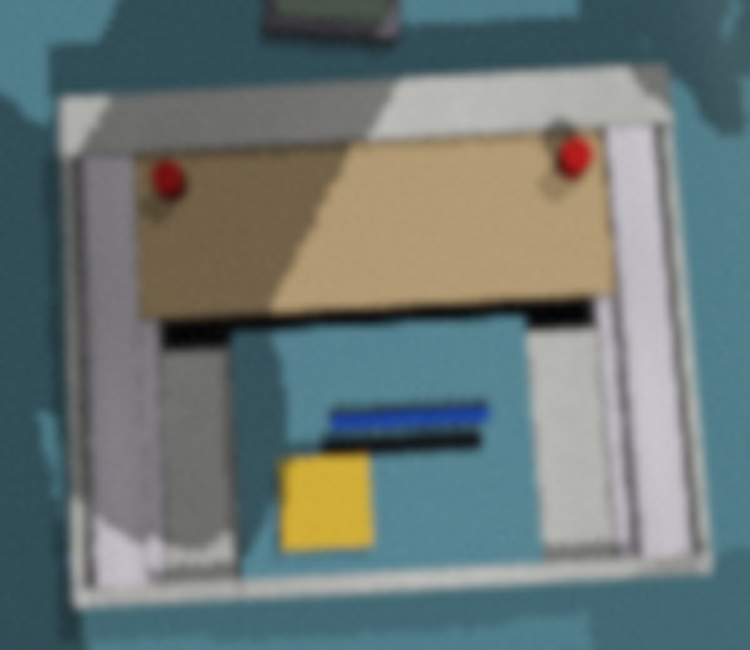

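```bash
python3 - <<'E'
from h import *
C=lambda u,v:(190+u/5,145+v/5)
for p in[(143,319),(378,307),(611,297)]: print('rear',cf(onz('top13',*C(*p),.048)))
for p in[(168,176),(576,153)]: print('peg',cf(onz('top13',*C(*p),.078)))
# lid rear edge by gradient: sand->black
i=cv2.imread('pics/top13.png').astype(float)
g=i[...,2]; P=[]
for u in [222,228,300,304,308]+list(range(240,296,6)):
    col=g[196:216,u]; d=np.diff(col); k=d.argmin(); 
    w=-d[max(0,k-1):k+2]; v=196+.5+(np.arange(max(0,k-1),k+2)*w).sum()/w.sum(); P.append(cf(onz('top13',u,v,.048)))
P=np.array(P);print(P.tolist(), np.polyfit(P[:,1],P[:,0],1)); print(bot.get_obs()['time'])
E
```

```text
rear [ 26.5 137.8]
rear [25.9  0.6]
rear [  24. -135.]
peg [104.1 117.1]
peg [ 104.1 -117.3]
[[28.9, 127.7], [26.0, 110.3], [25.8, -99.6], [25.4, -111.2], [27.3, -123.0], [26.8, 75.3], [26.0, 57.8], [27.3, 40.3], [26.7, 22.8], [25.9, 5.3], [27.2, -12.3], [26.7, -29.7], [25.9, -47.1], [25.8, -64.6], [26.5, -82.1]] [4.85286401e-03 2.65887572e+01]
36.3
```

Lid square within about 0.005 rad, both pegs at x ≈ 104 mm, and the arm is clear.

```bash
python3 -c "
from h import *
print(ticket.job_done())"
```

```text
the job is handed in; nothing more can be done
None
```

The job is done and handed in at about 36 s of the 72 s allowed. No verdict is reported.

**Float:** I picked the largest of the three orange floats and laid it flat in the well, in the gap between the blue and the green one. The pictures after release showed it lying free there. The closed lid now hides it, so I could not see it again at the end.

**Lid:** I slid it shut by pushing the two pegs in turn, each leading by 13 mm at most, with 2 to 5 N at each reading. It never jammed. I felt the bumper at both ends, with both pegs at about x = 105 mm.

**Pressing home:** I pressed for about half a second or more at each peg, right, then left, then right again. The readings along x were 9.7 to 11.2 N, slightly under the 12 N asked. Including the vertical part, the total was about 10 to 12 N. The highest I read was about 12 N, well under the 22 N limit, but I only have readings at the end of each move, not in between.

**Last checks:**
- **Pegs:** the final top view puts both at x ≈ 104 mm in the case frame. The contact positions gave about 106 mm, which agrees within the calibration error.
- **Squareness:** the lid's rear edge is within about 0.005 rad of the case.
- **Robot:** it stands clear of everything, with about zero force on the wrist.
- **Other objects:** I saw no shift in the pictures, though I did not measure them.

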